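# Lock the specimen carriage in its transport cradle

### The job

Lock the specimen carriage in its cradle for transport: unscrew the left-hand stop knob on the bridge clockwise until its engraved line meets the line on the bridge, then slide the carriage along its channel and under the bridge until it is fully home against the end stop. Then take every spring cotter lying on the worktop and push its straight leg right through the cross hole of a hold-down pin, one cotter to a pin, whichever pin you like, until the bow snaps over the pin. Leave the other things on the bench where they are.

Things in the scene. Friction and masses are not known exactly. Their poses are not given: they have to be found in the camera images.
- cradle: Aluminium specimen cradle fixed on the worktop; x -60 to +46 mm, y -215 (closed end) to +165 mm (open end). Origin on the worktop under the channel's middle line; x points away from the robot, y along the channel. Lips 21 to 29 mm up overhang the channel's sides; the front lip is the steel hold-down bar with four pins. Slot between the lips: x -18 to +18 mm.
- cradle_mid (a point): Middle of the channel floor above the cradle's origin, 10 mm up; the floor is 64 mm wide. Across the closed end stands a bridge block (cradle y -205 to -165, x -59 to +41 mm, underside 29 and top 46 mm above the worktop); the end stop's inner face is at y = -205 mm.
- pin_1 (a point): Middle of the cross hole of hold-down pin 1, at cradle (-47, +150, 52) mm. Each pin is an upright steel cylinder, 24 mm diameter, top 68 mm above the worktop. The 8 x 8 mm hole, both mouths chamfered 2.5 mm, runs level right through along the cradle's x: a cotter goes in from the robot's side, towards +x.
- pin_2 (a point): The same for pin 2, at cradle (-47, +70, 52) mm.
- pin_3 (a point): The same for pin 3, at cradle (-47, -10, 52) mm.
- pin_4 (a point): The same for pin 4, at cradle (-47, -90, 52) mm.
- knob_grip (a point): Middle of the stop knob's grip bar, 66 mm above the worktop, on its upright axis over the bridge at cradle (0, -185) mm. The bar is 58 long (point x), 14 thick (point y), 28 mm tall (52 to 80 mm up). The bar's -x end bears the engraved white line; the dark line engraved in the bridge top runs from the axis along the cradle's -x, towards the robot.
- knob (a joint): Knob angle, rad, growing clockwise from above, 0 to 3.4; starts at 0 to 0.8. Left-hand thread: clockwise unscrews, lifting the stop bolt below it by 4 mm per rad; at 0 the bolt ends 2 mm above the channel floor and blocks the carriage. At 2.6 the knob's line meets the bridge's line and the bolt is clear. Friction about 0.12 N m; stays where left.
- carriage_grip (a point): Middle of the loose carriage's upright grip, a 22 x 22 mm post, 20 to 76 mm above the worktop, this point 55 mm up. The plate, 60 wide, 8 mm thick, reaches 90 mm from the grip towards the bridge and 25 mm the other way, and lies under the lips with 2 mm play each side, 3 mm above. About 0.35 kg. Home against the end stop, the grip is at cradle y = -115 mm.
- cotter_1_grip (a point): Middle of a spring cotter's moulded grip, 40 long (x) x 24 wide x 28 mm tall, 14 mm above the worktop when it lies flat, as at the start. x points along the straight steel leg, 6 mm thick, its round end 115 mm from here. The sprung bow leg (5 mm wire) runs beside it on the +y side, level, up to 23 mm off, flared open at its end. 53 g. Three or all of the four are present.
- cotter_1_seat (a point): Point on the straight leg's axis, 60 mm along x from the middle of the grip: it is at the pin's centre when the bow has snapped over the pin. The throat that must ride over the pin lies 12 mm beyond it.
- cotter_1_bow (a joint): Opening of the bow leg in rad against its spring (1.5 N m/rad): 0 relaxed, about 0.1 while the throat rides over a pin, back under 0.04 once snapped. Pushing it over takes about 5 N.
- cotter_2_grip (a point): Middle of a spring cotter's moulded grip, 40 long (x) x 24 wide x 28 mm tall, 14 mm above the worktop when it lies flat, as at the start. x points along the straight steel leg, 6 mm thick, its round end 115 mm from here. The sprung bow leg (5 mm wire) runs beside it on the +y side, level, up to 23 mm off, flared open at its end. 53 g. Three or all of the four are present.
- cotter_2_seat (a point): Point on the straight leg's axis, 60 mm along x from the middle of the grip: it is at the pin's centre when the bow has snapped over the pin. The throat that must ride over the pin lies 12 mm beyond it.
- cotter_2_bow (a joint): Opening of the bow leg in rad against its spring (1.5 N m/rad): 0 relaxed, about 0.1 while the throat rides over a pin, back under 0.04 once snapped. Pushing it over takes about 5 N.
- cotter_3_grip (a point): Middle of a spring cotter's moulded grip, 40 long (x) x 24 wide x 28 mm tall, 14 mm above the worktop when it lies flat, as at the start. x points along the straight steel leg, 6 mm thick, its round end 115 mm from here. The sprung bow leg (5 mm wire) runs beside it on the +y side, level, up to 23 mm off, flared open at its end. 53 g. Three or all of the four are present.
- cotter_3_seat (a point): Point on the straight leg's axis, 60 mm along x from the middle of the grip: it is at the pin's centre when the bow has snapped over the pin. The throat that must ride over the pin lies 12 mm beyond it.
- cotter_3_bow (a joint): Opening of the bow leg in rad against its spring (1.5 N m/rad): 0 relaxed, about 0.1 while the throat rides over a pin, back under 0.04 once snapped. Pushing it over takes about 5 N.
- cotter_4_grip (a point): Middle of a spring cotter's moulded grip, 40 long (x) x 24 wide x 28 mm tall, 14 mm above the worktop when it lies flat, as at the start. x points along the straight steel leg, 6 mm thick, its round end 115 mm from here. The sprung bow leg (5 mm wire) runs beside it on the +y side, level, up to 23 mm off, flared open at its end. 53 g. Three or all of the four are present.
- cotter_4_seat (a point): Point on the straight leg's axis, 60 mm along x from the middle of the grip: it is at the pin's centre when the bow has snapped over the pin. The throat that must ride over the pin lies 12 mm beyond it.
- cotter_4_bow (a joint): Opening of the bow leg in rad against its spring (1.5 N m/rad): 0 relaxed, about 0.1 while the throat rides over a pin, back under 0.04 once snapped. Pushing it over takes about 5 N.
- ethanol: White bottle with blue cap, 66 mm diameter, 165 mm tall, origin under its middle. Bystander.
- timer: White countdown timer, 62 x 78 x 21 mm, origin under its middle. Bystander.
- beaker: Grey-green beaker, 85 mm diameter, 108 mm tall, origin under its middle. Bystander.

How it is judged:
On the way, in this order (a step that is already met when the one before it is completed fails the run):
1. The knob is turned clockwise until its engraved line meets the line on the bridge (within 0.2 rad) (value of joint knob between 2.4 and 2.8 rad), for 0.2 s.
2. The carriage is slid home under the bridge (within 5 mm of the end stop), before the cotters close the way (y of carriage_grip in the frame of cradle below -0.11 m), for 0.2 s.
At the end, for the whole second after the job is handed in: Knob line within 0.2 rad of the bridge line; carriage within 5 mm of the end stop; every cotter present in a pin of its own, leg along the hole within 0.35 rad, seat point within 6 mm of the hole's middle, bow sprung back under 0.06 rad; all at rest (all of step 1 and y of carriage_grip in the frame of cradle below -0.11 m and ((distance between cotter_1_seat and pin_1 below 0.006 m and angle between the x axis of cotter_1_seat and the x axis of cradle, either way round below 0.35 rad and value of joint cotter_1_bow below 0.06 rad) or (distance between cotter_1_seat and pin_2 below 0.006 m and angle between the x axis of cotter_1_seat and the x axis of cradle, either way round below 0.35 rad and value of joint cotter_1_bow below 0.06 rad) or (distance between cotter_1_seat and pin_3 below 0.006 m and angle between the x axis of cotter_1_seat and the x axis of cradle, either way round below 0.35 rad and value of joint cotter_1_bow below 0.06 rad) or (distance between cotter_1_seat and pin_4 below 0.006 m and angle between the x axis of cotter_1_seat and the x axis of cradle, either way round below 0.35 rad and value of joint cotter_1_bow below 0.06 rad)) and ((distance between cotter_2_seat and pin_1 below 0.006 m and angle between the x axis of cotter_2_seat and the x axis of cradle, either way round below 0.35 rad and value of joint cotter_2_bow below 0.06 rad) or (distance between cotter_2_seat and pin_2 below 0.006 m and angle between the x axis of cotter_2_seat and the x axis of cradle, either way round below 0.35 rad and value of joint cotter_2_bow below 0.06 rad) or (distance between cotter_2_seat and pin_3 below 0.006 m and angle between the x axis of cotter_2_seat and the x axis of cradle, either way round below 0.35 rad and value of joint cotter_2_bow below 0.06 rad) or (distance between cotter_2_seat and pin_4 below 0.006 m and angle between the x axis of cotter_2_seat and the x axis of cradle, either way round below 0.35 rad and value of joint cotter_2_bow below 0.06 rad)) and ((distance between cotter_3_seat and pin_1 below 0.006 m and angle between the x axis of cotter_3_seat and the x axis of cradle, either way round below 0.35 rad and value of joint cotter_3_bow below 0.06 rad) or (distance between cotter_3_seat and pin_2 below 0.006 m and angle between the x axis of cotter_3_seat and the x axis of cradle, either way round below 0.35 rad and value of joint cotter_3_bow below 0.06 rad) or (distance between cotter_3_seat and pin_3 below 0.006 m and angle between the x axis of cotter_3_seat and the x axis of cradle, either way round below 0.35 rad and value of joint cotter_3_bow below 0.06 rad) or (distance between cotter_3_seat and pin_4 below 0.006 m and angle between the x axis of cotter_3_seat and the x axis of cradle, either way round below 0.35 rad and value of joint cotter_3_bow below 0.06 rad)) and ((distance between cotter_4_seat and pin_1 below 0.006 m and angle between the x axis of cotter_4_seat and the x axis of cradle, either way round below 0.35 rad and value of joint cotter_4_bow below 0.06 rad) or (distance between cotter_4_seat and pin_2 below 0.006 m and angle between the x axis of cotter_4_seat and the x axis of cradle, either way round below 0.35 rad and value of joint cotter_4_bow below 0.06 rad) or (distance between cotter_4_seat and pin_3 below 0.006 m and angle between the x axis of cotter_4_seat and the x axis of cradle, either way round below 0.35 rad and value of joint cotter_4_bow below 0.06 rad) or (distance between cotter_4_seat and pin_4 below 0.006 m and angle between the x axis of cotter_4_seat and the x axis of cradle, either way round below 0.35 rad and value of joint cotter_4_bow below 0.06 rad)) and linear speed of each of cotter_1, cotter_2, cotter_3, cotter_4, carriage below 0.03 m/s); the robot touches nothing.
It fails at once if The ethanol is shifted by more than 30 mm (distance of ethanol from where it was at the start of the episode above 0.03 m).
It fails at once if The timer is shifted by more than 30 mm (distance of timer from where it was at the start of the episode above 0.03 m).
It fails at once if The beaker is shifted by more than 30 mm (distance of beaker from where it was at the start of the episode above 0.03 m).
Of cotter_1, cotter_2, cotter_3, cotter_4 only 3 to 4 are there at a start; the rules pass over those that are not, and their reading is None.
At some moment in a run one of cotter_1, cotter_2, cotter_3, cotter_4 may be knocked a few centimetres aside while the robot is not near it.
Once in a run the grip may slacken for a moment while it holds something.
It also fails if it takes over 210 s, if anything falls off the work surface, if the arm or the gripper's body presses on something with over 40 N, if the wrist force passes 120 N, or if a joint passes its speed limit or range.

### The arm

A 6-joint arm with a two-finger parallel gripper is mounted at the origin on a cart in front of the work surface, level with it; the furniture and walls round the work are solid. World frame = base frame: x ahead of the robot, y to its left, z up, the work surface at z = 0. Lengths are in m, angles in rad, forces in N, time in s.
With the tool pointing down it reaches from about 0.3 to 0.875 m from the base axis. Payload 6.4 kg.
Tool frame: the origin (TCP) lies midway between the tips of the shut fingers; the grasp point (between the pads) lies 19 mm behind it; x points along the fingers, y is the direction in which the jaws open and shut, and the axes are right-handed (so a half turn about x gives the same grasp; the last joint's range is limited). The gripper opens to 85 mm and grips with 20 to 120 N. Pads are 22 mm wide; open, the fingers measure 114 mm over their backs; the gripper's body (76 mm by 85 mm) begins 54 mm behind the grasp point. The pads swing forward as they close: fully open they stand 13 mm farther back than shut.
Start: joints at [1.065, 0.181, 1.607, -0, 1.354, -0.206], TCP at [0.17, 0.549, 0.231] pointing down, gripper open.
Joint ranges: [-2.99, 2.99], [-0.89, 2.07], [0.3, 2.58], [-1.14, 4.28], [0, 2.63], [-3.12, 3.12]. Speed limits (rad/s): [2.57, 2.57, 3.01, 3.14, 3.14, 3.14].

### API

Orientations are given as a unit quaternion [w, x, y, z].
In Python, from bench import ctrl gives the robot as it stands.
- The arm moves only by the tool servo_tool, never from a script. Its argument "targets" is a list of rows, each a list of 7 numbers: the turn, a rotation vector about the tool's x, y, z in rad, then the shift along the tool's x, y, z in mm, then the opening, from -1 (shut) to 1 (fully open). A call has exactly 8 rows; each row is the pose to reach, as a shift and turn from the pose measured when the call began, along the tool's axes at that moment; what a row does not reach only later rows make up. A row lasts 1/8 s, in which the tool goes at most 62.5 mm and 10.7 degrees, less where a joint would pass 70% of its speed; a pose out of reach is approached as far as the arm can. A call with a gripper value outside its range is refused whole. The fingers move at their own pace and stop on an object; the grip force is fixed at half the most. Time passes only in rows, so rows that repeat a pose let the fingers close, or fill a call up. It gives the time, the measured TCP pose, the force and the opening at its end, in the units of the state.
- ctrl.get_obs(): the state, without advancing time (a new reading comes with each control period).
- ctrl.camera(name): name is "scene" or "top" or "wrist"; returns a dict with "pixels" (420x560x3 uint8, blue, green, red), "intrinsics" (3x3 intrinsics, pixels), "R" (3x3) and "t" (3): a world point X has camera coordinates R X + t; the wrist camera has in their place "tool_from_camera" (4x4, takes a point from camera to tool coordinates, whose origin is the TCP and whose axes are the tool frame's). Camera axes: x right, y down, z forward; pixel columns grow to the right and rows downward; lengths in m; the calibration is good to about 2 mm. A picture is of the moment at which its call begins: read the wrist's pose just before it. There is no depth.
- ctrl.hand_in(): hands the job in, once; it reports no verdict.
The state is a dict: "time_s": time; "q": joint angles; "dq": joint speeds; "joint_efforts": joint torques, N m; "eef_pos": TCP position; "eef_rot": TCP orientation; "wrist_force": force on the tool from outside, world axes, zero at the start; "torque": the same for the moment, N m; "opening": opening from 0.0 (shut) to 1.0 (fully open).
Only numpy, scipy, OpenCV 4.12 (cv2) and the standard library are available. Lean on these libraries where they do the work, as an engineer would, in place of code of your own. Each camera call takes 0.05 s, during which the arm holds its last target.

## Working session

There is one attempt and no reset: what is moved stays moved. The work goes in short steps, Python scripts to look and compute and a tool call to move; the robot and the scene stay as the last step left them, time stands still between calls to the robot, and variables do not carry over. Pictures are saved under pics/ and viewed, and the job is handed in when it is done.

Besides the shell and the picture viewer there is one more tool, called after "Call:" as a command line: name --pt "numbers of a row" for each row, then --argument value for the rest. servo_tool: Moves the arm, as the interface text tells. Its arguments: {"type":"object","properties":{"targets":{"type":"array","items":{"type":"array","items":{"type":"number"}}}},"required":["targets"]}

```bash
mkdir -p pics; ls; cat > h.py <<'E'
import numpy as np, cv2
from scipy.spatial.transform import Rotation as Ro
from bench import ctrl
def obs(): return ctrl.get_obs()
def Rq(q): return Ro.from_quat([q[1],q[2],q[3],q[0]])
def cam(name,save=None):
    o=ctrl.get_obs()
    c=ctrl.camera(name)
    K=np.array(c["intrinsics"])
    if name=="wrist":
        T=np.array(c["tool_from_camera"]); W=np.eye(4); W[:3,:3]=Rq(o["eef_rot"]).as_matrix(); W[:3,3]=o["eef_pos"]
        M=np.linalg.inv(W@T); R,t=M[:3,:3],M[:3,3]
    else: R,t=np.array(c["R"]),np.array(c["t"])
    im=np.array(c["pixels"])
    if save: cv2.imwrite("pics/"+save,im)
    return im,K,R,t
def ray(px,K,R,t,z):
    px=np.atleast_2d(px).astype(float)
    d=(R.T@np.linalg.inv(K)@np.c_[px,np.ones(len(px))].T).T
    c=-R.T@t
    s=(z-c[2])/d[:,2]
    return c+s[:,None]*d
def proj(X,K,R,t):
    X=np.atleast_2d(X); p=(K@(R@X.T+t[:,None])).T
    return p[:,:2]/p[:,2:]
E
python3 - <<'E'
from h import *
import pickle
o=obs(); print(o)
d={}
for n in["scene","top","wrist"]:
    d[n]=cam(n,n+"0.png"); print(n,-d[n][2].T@d[n][3], d[n][1][0,0])
pickle.dump(d,open("c0.pkl","wb"))
E
```

```text
pics
{'time_s': 0.0, 'q': array([ 1.06469015e+00,  1.81553969e-01,  1.60801535e+00,  1.51015194e-05,
        1.35380873e+00, -2.06287864e-01]), 'dq': array([ 0.00115182, -0.00214858,  0.00035191,  0.00193858,  0.00152076,
       -0.00015328]), 'joint_efforts': array([ 3.15434263e-03, -4.44868898e+01, -3.51344633e+01,  7.00686451e-05,
        9.12512565e-03,  3.40246316e-06]), 'eef_pos': array([0.16951942, 0.54885839, 0.23037334]), 'eef_rot': array([ 0.69895087,  0.10501651,  0.69940088, -0.1061961 ]), 'wrist_force': array([0.17637944, 0.55738927, 0.20953522]), 'torque': array([-0.02690609,  0.02027992,  0.01847793]), 'opening': 0.996254532555467}
scene [-0.10130695  0.98930021  0.83936324] 418.028378718827
top [ 0.31725138 -0.02786641  1.68471074] 461.1399190867012
wrist [0.09269495 0.57387519 0.37254966] 305.2947053923609
```

View pics/scene0.png

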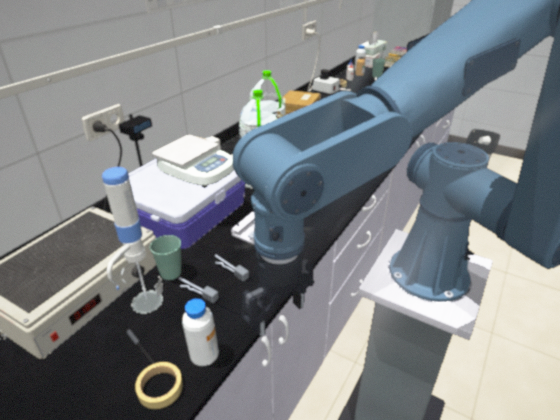

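View pics/top0.png

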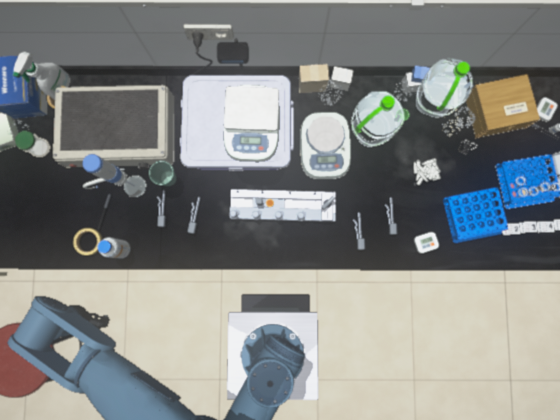

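View pics/wrist0.png

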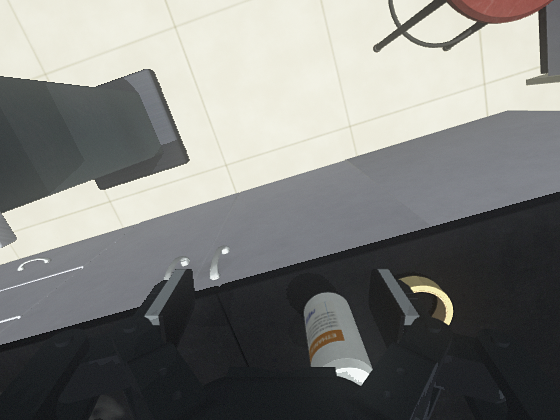

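The top view shows four cotters (px ~(161,215), (193,217), (361,235), (392,222)). The cradle is around (283,205), with the knob at its right end. I'll zoom in and take pixel-to-world positions.

```bash
python3 - <<'E'
from h import *
import pickle
d=pickle.load(open("c0.pkl","rb"))
im,K,R,t=d["top"]
print(R)
c=im[170:265,130:450]; cv2.imwrite("pics/z1.png",cv2.resize(c,None,fx=2.5,fy=2.5,interpolation=cv2.INTER_CUBIC))
c=im[180:230,220:345]; cv2.imwrite("pics/z2.png",cv2.resize(c,None,fx=6,fy=6,interpolation=cv2.INTER_CUBIC))
for n,p,z in [("ethanol",(113,248),0.1),("timer",(427,242),.02),("beaker",(161,173),.1),("c1",(161,223),.02),("c2",(193,229),.02),("c3",(361,244),.02),("c4",(392,230),.02),("L",(230,206),.03),("Rr",(337,206),.03)]: print(n,ray(p,K,R,t,z).round(3))
E
```

```text
[[ 2.24152218e-03 -9.99997361e-01  5.03128391e-04]
 [-9.92476369e-01 -2.28625428e-03 -1.22414993e-01]
 [ 1.22415820e-01 -2.24947117e-04 -9.92478875e-01]]
ethanol [[0.374 0.546 0.1  ]]
timer [[ 0.401 -0.556  0.02 ]]
beaker [[0.636 0.39  0.1  ]]
c1 [[0.468 0.405 0.02 ]]
c2 [[0.446 0.289 0.02 ]]
c3 [[ 0.394 -0.318  0.02 ]]
c4 [[ 0.445 -0.431  0.02 ]]
L [[0.529 0.155 0.03 ]]
Rr [[ 0.53  -0.232  0.03 ]]
```

View pics/z1.png

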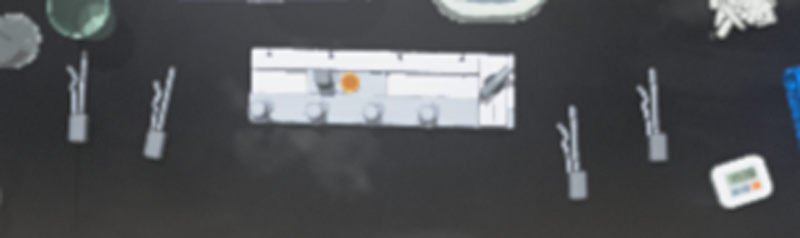

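View pics/z2.png

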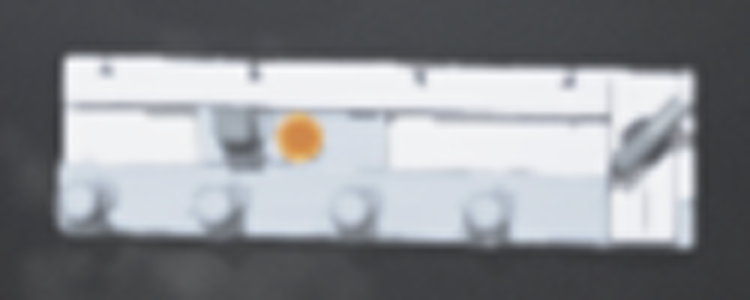

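```bash
cat >> h.py <<'E'
def down(yaw):
    # tool x down; tool y horizontal at angle yaw from world y (ccw from above)
    y=np.array([-np.sin(yaw),np.cos(yaw),0]); x=np.array([0,0,-1.]); z=np.cross(x,y)
    return Ro.from_matrix(np.c_[x,y,z])
def plan(pos,yaw=None,R=None):
    o=obs(); R0=Rq(o["eef_rot"]); Rt=R if R is not None else (down(yaw) if yaw is not None else R0)
    rv=(R0.inv()*Rt).as_rotvec(); sh=R0.inv().apply(np.array(pos)-o["eef_pos"])*1000
    print("row:",rv.round(4),sh.round(1),"n_trans",np.linalg.norm(sh)/62.5,"n_rot",np.degrees(np.linalg.norm(rv))/10.7)
def st():
    o=obs(); M=Rq(o["eef_rot"]).as_matrix(); y=M[:,1]
    print("t %.2f pos %s yaw %.4f xax %s F %s T %s open %.3f q %s"%(o["time_s"],(o["eef_pos"]*1000).round(1),np.arctan2(-y[0],y[1]),M[:,0].round(4),o["wrist_force"].round(1),o["torque"].round(2),o["opening"],o["q"].round(3)))
E
python3 - <<'E'
from h import *
import pickle
st(); o=obs(); print(Rq(o["eef_rot"]).as_matrix().round(3))
d=pickle.load(open("c0.pkl","rb")); c=ctrl.camera("wrist"); print(np.array(c["tool_from_camera"]).round(3))
im,K,R,t=d["top"]
c=(ray((230,206),K,R,t,.03)+ray((337,206),K,R,t,.03))/2
print(c)
plan([0.45,0.0,0.38],0.0); plan([0.45,0.0,0.38],np.pi)
plan([0.40,0.15,0.38],0.0); plan([0.40,0.15,0.38],np.pi)
E
```

```text
t 0.15 pos [169.6 549.  230.6] yaw -0.2998 xax [-6.0e-04 -1.2e-03 -1.0e+00] F [ 0.1  0.9 -0.3] T [ 0.01  0.01 -0.02] open 0.998 q [ 1.065  0.181  1.608 -0.     1.354 -0.206]
[[-0.001  0.295  0.955]
 [-0.001  0.955 -0.295]
 [-1.    -0.001 -0.   ]]
[[-0.001 -0.316  0.949 -0.142]
 [ 1.     0.     0.001  0.001]
 [-0.001  0.949  0.316 -0.081]
 [ 0.     0.     0.     1.   ]]
[[ 0.52984142 -0.03838205  0.03      ]]
row: [-0.2998 -0.0004  0.0011] [-148.9 -441.9  430. ] n_trans 10.148898075590735 n_rot 1.6054334750135715
row: [2.8418e+00 1.5000e-03 6.0000e-04] [-148.9 -441.9  430. ] n_trans 10.148898075590735 n_rot 15.217007916388887
row: [-0.2998 -0.0004  0.0011] [-149.  -313.4  337.9] n_trans 7.749549985436921 n_rot 1.6054334750135715
row: [2.8418e+00 1.5000e-03 6.0000e-04] [-149.  -313.4  337.9] n_trans 7.749549985436921 n_rot 15.217007916388887
```

Call:
servo_tool --pt "-0.05 0 0 -60 0 0 1" --pt "-0.1 0 0 -110 -40 40 1" --pt "-0.15 0 0 -149 -85 80 1" --pt "-0.2 0 0 -149 -130 125 1" --pt "-0.25 0 0 -149 -180 170 1" --pt "-0.3 0 0 -149 -220 220 1" --pt "-0.3 0 0 -149 -265 270 1" --pt "-0.3 0 0 -149 -313 338 1"

```text
time_s: 1.2
eef_pos: [0.3705, 0.1904, 0.3802]
eef_rot: [0.707, -0.0, 0.707, -0.0]
wrist_force: [0.7, 0.6, -0.5]
opening: 0.999
```

```bash
python3 - <<'E'
from h import *
st(); plan([0.38,-0.03,0.36],0.0)
E
```

```text
t 1.20 pos [370.5 190.4 380.2] yaw 0.0004 xax [ 6.e-04 -6.e-04 -1.e+00] F [ 0.7  0.6 -0.5] T [-0.02 -0.05 -0.06] open 0.999 q [ 1.880e-01 -2.800e-01  1.754e+00 -1.000e-03  1.667e+00 -1.383e+00]
row: [0.0004 0.0006 0.0006] [  20.3 -220.3    9.4] n_trans 3.5437128080501576 n_rot 0.005042951764894105
```

Call:
servo_tool --pt "0 0 0 6 -50 3 1" --pt "0 0 0 12 -100 5 1" --pt "0 0 0 18 -150 8 1" --pt "0 0 0 20 -190 9 1" --pt "0 0 0 20 -215 9 1" --pt "0 0 0 20 -220 9 1" --pt "0 0 0 20 -220 9 1" --pt "0 0 0 20 -220 9 1"

```text
time_s: 2.2
eef_pos: [0.3796, -0.0288, 0.3604]
eef_rot: [0.707, -0.001, 0.707, 0.0]
wrist_force: [0.7, 0.0, -0.4]
opening: 1.003
```

```bash
python3 - <<'E'
from h import *
import pickle
st(); d=cam("wrist","w1.png"); pickle.dump(d,open("w1.pkl","wb"));d=cam("top","t1.png"); pickle.dump(d,open("t1.pkl","wb"))
E
```

```text
t 2.20 pos [379.6 -28.8 360.4] yaw 0.0017 xax [ 8.e-04 -3.e-04 -1.e+00] F [ 0.7  0.  -0.4] T [ 0.06 -0.04  0.01] open 1.003 q [-0.39  -0.369  1.857  0.     1.652 -1.963]
```

View pics/w1.png

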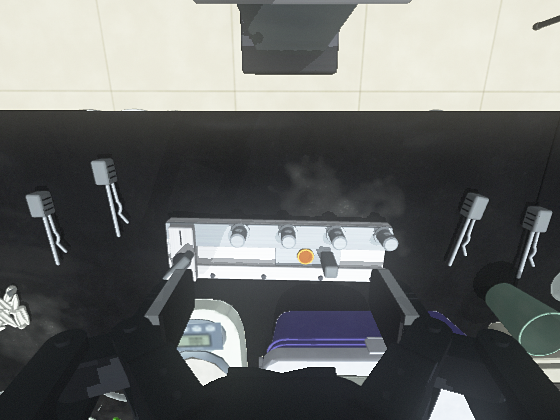

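The wrist view shows pin tops near (240,229), (289,229), (336,230) and (384,232). The knob is at (182,258) and the carriage post at (325,252). Zooming in for precise picks.

```bash
python3 - <<'E'
from h import *
import pickle
im,K,R,t=pickle.load(open("w1.pkl","rb"))
cv2.imwrite("pics/z3.png",cv2.resize(im[208:288,160:290],None,fx=6,fy=6,interpolation=cv2.INTER_CUBIC))
cv2.imwrite("pics/z4.png",cv2.resize(im[208:288,275:405],None,fx=6,fy=6,interpolation=cv2.INTER_CUBIC))
E
```

```text
(no output)
```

View pics/z3.png

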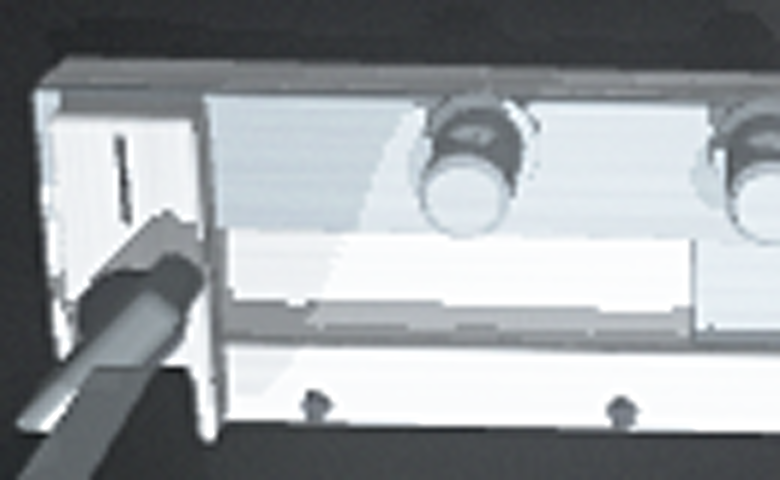

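View pics/z4.png

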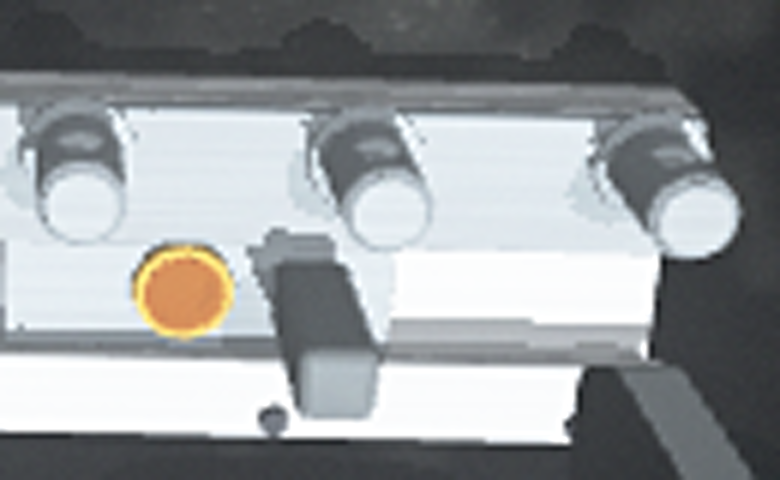

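```bash
python3 - <<'E'
from h import *
import pickle
im,K,R,t=pickle.load(open("w1.pkl","rb"))
f=lambda u,v,x0,y0,s=6:((u+.5)/s-.5+x0,(v+.5)/s-.5+y0)
P=[f(696,215,275,208),f(389,212,275,208),f(82,203,275,208),f(464,195,160,208)]
X=ray(P,K,R,t,.068)
print(X.round(4))
m=np.array([[-.047,.150],[-.047,.07],[-.047,-.01],[-.047,-.09]])
# fit yaw+trans
A=X[:,:2]; a0=A.mean(0); m0=m.mean(0)
H=(m-m0).T@(A-a0); th=np.arctan2(H[0,1]-H[1,0],H[0,0]+H[1,1])
c,s=np.cos(th),np.sin(th); Rm=np.array([[c,-s],[s,c]]); o=a0-Rm@m0
print("th",th,"origin",o,"res mm",((A-(m@Rm.T+o))*1000).round(1), np.linalg.norm(A[0]-A[3]))
g=ray(f(338,385,275,208),K,R,t,.076)[0]; print("carr",g,"cradle",Rm.T@(g[:2]-o))
kn=Rm@[0,-.185]+o; print("knob",kn)
imt,K2,R2,t2=pickle.load(open("t1.pkl","rb"))
cv2.imwrite("pics/z5.png",cv2.resize(imt[180:230,220:345],None,fx=6,fy=6,interpolation=cv2.INTER_CUBIC))
P2=proj(np.c_[m@Rm.T+o,[.068]*4],K2,R2,t2); print("top pred",P2)
print("px in z5",((P2-[220,180]+.5)*6-.5).round(0))
np.save("cr.npy",np.r_[o,th])
plan([kn[0]-0.05,kn[1],0.25],0.0)
E
```

```text
[[ 0.4981  0.1426  0.068 ]
 [ 0.4974  0.0628  0.068 ]
 [ 0.495  -0.0168  0.068 ]
 [ 0.4929 -0.0964  0.068 ]]
th -0.022469641686071042 origin [ 0.54217027 -0.00799467] res mm [[-0.5 -0.5]
 [ 0.6 -0.2]
 [ 0.1  0.1]
 [-0.2  0.5]] 0.23902346733914928
carr [0.54354575 0.05086206 0.076     ] cradle [5.27508965e-05 5.88727823e-02]
knob [ 0.53801374 -0.19294797]
top pred [[232.13566507 213.30747512]
 [254.80397388 213.86569937]
 [277.47791503 214.42406232]
 [300.1574906  214.98256402]]
px in z5 [[ 75. 202.]
 [211. 206.]
 [347. 209.]
 [483. 212.]]
row: [0.0021 0.0008 0.0005] [ 110.5 -164.3  108. ] n_trans 3.6091560245991494 n_rot 0.012130137238281227
```

View pics/z5.png

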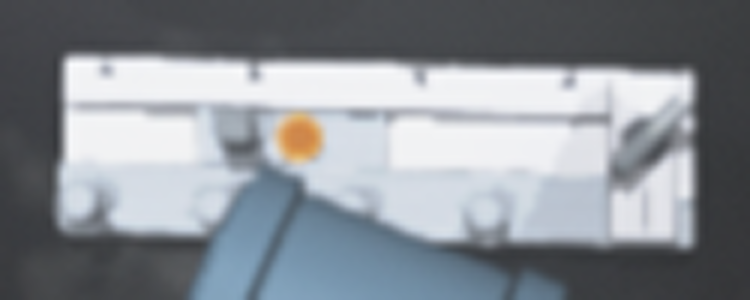

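Call:
servo_tool --pt "0 0 0 20 -40 20 1" --pt "0 0 0 45 -80 45 1" --pt "0 0 0 70 -120 75 1" --pt "0 0 0 100 -150 100 1" --pt "0 0 0 110 -164 108 1" --pt "0 0 0 110 -164 108 1" --pt "0 0 0 110 -164 108 1" --pt "0 0 0 110 -164 108 1"

```text
time_s: 3.3
eef_pos: [0.4882, -0.1919, 0.2521]
eef_rot: [0.708, -0.002, 0.706, 0.001]
wrist_force: [-0.0, 0.9, -0.1]
opening: 1.006
```

```bash
python3 - <<'E'
from h import *
import pickle
st(); d=cam("wrist","w2.png"); pickle.dump(d,open("w2.pkl","wb"))
im,K,R,t=d
o=np.load("cr.npy"); c,s=np.cos(o[2]),np.sin(o[2])
kn=np.array([[c,-s],[s,c]])@[0,-.185]+o[:2]
p=proj([[*kn,.080]],K,R,t)[0]; print("knob top pred px",p)
x0,y0=int(p[0])-65,int(p[1])-50; print(x0,y0)
cv2.imwrite("pics/z6.png",cv2.resize(im[y0:y0+100,x0:x0+130],None,fx=6,fy=6,interpolation=cv2.INTER_CUBIC))
E
```

```text
t 3.30 pos [ 488.2 -191.9  252.1] yaw 0.0032 xax [ 0.0028 -0.0017 -1.    ] F [-0.   0.9 -0.1] T [ 0.03  0.06 -0.02] open 1.006 q [-0.601  0.047  1.711  0.     1.38  -2.175]
knob top pred px [279.61196583 231.73504794]
214 181
```

View pics/z6.png

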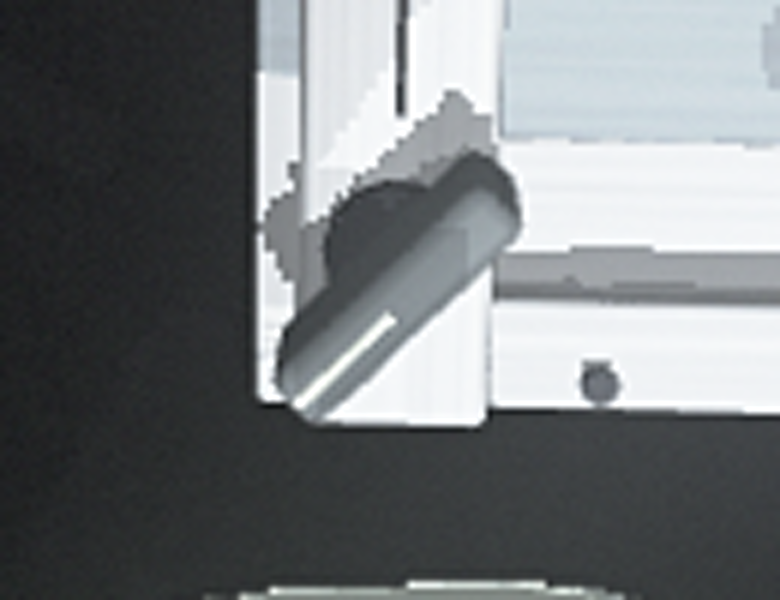

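View pics/w2.png

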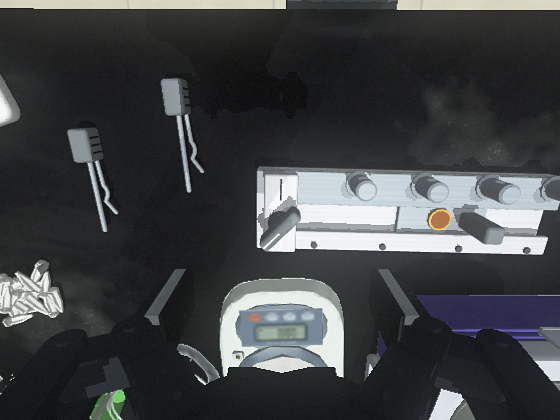

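```bash
python3 - <<'E'
from h import *
import pickle
im,K,R,t=pickle.load(open("w2.pkl","rb"))
f=lambda u,v,x0,y0,s=6:((u+.5)/s-.5+x0,(v+.5)/s-.5+y0)
X=ray([f(302,403,214,181),f(392,318,214,181),f(302,403,214,181),f(500,203,214,181)],K,R,t,.080)
d=X[0]-X[1]; print(X.round(4)); a=np.arctan2(d[1],d[0]); d2=X[2]-X[3]; print("white dir ang",a,np.arctan2(d2[1],d2[0]),"len",np.linalg.norm(d2),"mid",(X[2]+X[3])/2)
X=ray([f(402,10,214,181),f(402,112,214,181)],K,R,t,.046); print("bridge line",X.round(4), X[0]-X[1])
o=np.load("cr.npy"); k=2.6-((a-(np.pi+o[2]))%(2*np.pi)); print("k",k)
# more pins refined: pick
cv2.imwrite("pics/z7.png",cv2.resize(im[160:265,335:560],None,fx=3.5,fy=3.5,interpolation=cv2.INTER_CUBIC))
E
```

```text
[[ 0.5577 -0.2107  0.08  ]
 [ 0.5402 -0.1937  0.08  ]
 [ 0.5577 -0.2107  0.08  ]
 [ 0.5175 -0.1741  0.08  ]]
white dir ang -0.7715898690624631 -0.7386994499510466 len 0.05427494808426587 mid [ 0.53760688 -0.19240088  0.08      ]
bridge line [[ 0.4898 -0.1921  0.046 ]
 [ 0.5105 -0.1921  0.046 ]] [-2.06659615e-02 -5.90404575e-05  0.00000000e+00]
k 0.20752757378659892
```

View pics/z7.png

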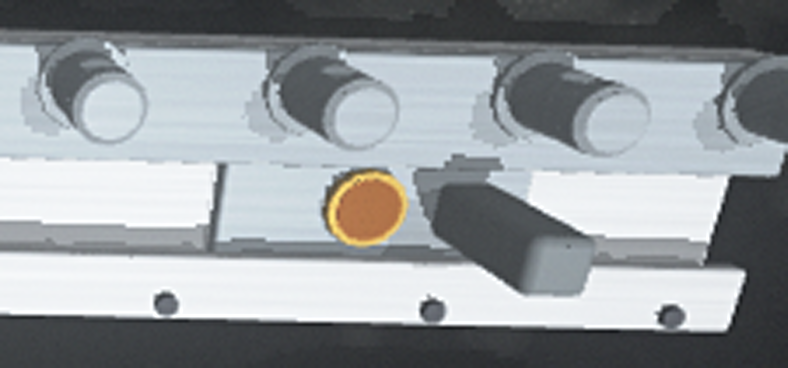

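```bash
cat >> h.py <<'E'
def tri(obsl):
    A=[];b=[]
    for px,(im,K,R,t) in obsl:
        d=R.T@np.linalg.inv(K)@np.array([*px,1.]); d/=np.linalg.norm(d); c=-R.T@t
        P=np.eye(3)-np.outer(d,d); A.append(P); b.append(P@c)
    x=np.linalg.lstsq(np.vstack(A),np.hstack(b),rcond=None)[0]; 
    r=np.hstack(b)-np.vstack(A)@x
    return x,np.linalg.norm(r)
E
python3 - <<'E'
from h import *
import pickle
w1=pickle.load(open("w1.pkl","rb"));w2=pickle.load(open("w2.pkl","rb"))
print(tri([((197,340),w1),((278,333),w2)]))
f=lambda u,v,x0,y0,s:((u+.5)/s-.5+x0,(v+.5)/s-.5+y0)
# pins from w2
P=[f(617,118,335,160,3.5),f(361,113,335,160,3.5),f(111,107,335,160,3.5)]
print(ray(P,*w2[1:],.068))
print(ray(f(556,265,335,160,3.5),*w2[1:],.076))
plan([.538,-.1925,.13],-.755); plan([.538,-.1925,.052],-.755)
E
```

```text
(array([ 0.7386548 , -0.19556079,  0.00576198]), np.float64(6.364069907560573e-05))
[[ 0.49614896  0.0624492   0.068     ]
 [ 0.49483668 -0.01858575  0.068     ]
 [ 0.4931955  -0.09755254  0.068     ]]
[[0.54311072 0.04852137 0.076     ]]
row: [7.58e-01 3.10e-03 6.00e-04] [122.   -0.4  49.5] n_trans 2.106880003806959 n_rot 4.058921053167562
row: [7.58e-01 3.10e-03 6.00e-04] [200.   -0.3  49.3] n_trans 3.2961818133535483 n_rot 4.058921053167562
```

Call:
servo_tool --pt "0.15 0 0 40 0 15 1" --pt "0.3 0.001 0 80 0 35 1" --pt "0.46 0.001 0 110 0 49 1" --pt "0.62 0.002 0 122 0 49.4 1" --pt "0.758 0.003 0 140 0 49.4 1" --pt "0.758 0.003 0 170 0 49.3 1" --pt "0.758 0.003 0 200 0 49.3 1" --pt "0.758 0.003 0 200 0 49.3 1"

```text
time_s: 4.35
eef_pos: [0.5364, -0.1909, 0.0505]
eef_rot: [0.656, 0.261, 0.659, -0.26]
wrist_force: [-0.2, 0.1, -0.4]
opening: 1.001
```

```bash
python3 - <<'E'
from h import *
import pickle
st(); d=cam("wrist","w3.png"); 
E
```

```text
t 4.35 pos [ 536.4 -190.9   50.5] yaw -0.7546 xax [-0.0037  0.0017 -1.    ] F [-0.2  0.1 -0.4] T [ 0.03  0.01 -0.02] open 1.001 q [-5.500e-01  3.980e-01  1.738e+00 -1.000e-03  1.009e+00 -1.366e+00]
```

View pics/w3.png

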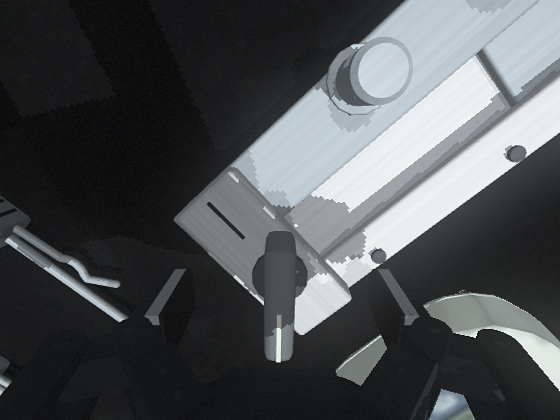

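Call:
servo_tool --pt "0 0 0 0 0 2 1" --pt "0 0 0 0 0 2 -1" --pt "0 0 0 0 0 2 -1" --pt "0 0 0 0 0 2 -1" --pt "0 0 0 0 0 2 -1" --pt "0 0 0 0 0 2 -1" --pt "0 0 0 0 0 2 -1" --pt "0 0 0 0 0 2 -1"

```text
time_s: 5.4
eef_pos: [0.5384, -0.194, 0.0525]
eef_rot: [0.657, 0.26, 0.658, -0.261]
wrist_force: [-5.4, -3.2, 5.6]
opening: 0.153
```

```bash
python3 - <<'E'
from h import *
st()
E
```

```text
t 5.40 pos [ 538.4 -194.    52.5] yaw -0.7548 xax [-0.0027 -0.001  -1.    ] F [-5.4 -3.2  5.6] T [-0.4   0.66 -0.03] open 0.153 q [-0.552  0.399  1.732 -0.003  1.013 -1.367]
```

Call:
servo_tool --pt "0.15 0 0 0 0 0 -1" --pt "0.3 0 0 0 0 0 -1" --pt "0.45 0 0 0 0 0 -1" --pt "0.6 0 0 0 0 0 -1" --pt "0.75 0 0 0 0 0 -1" --pt "0.9 0 0 0 0 0 -1" --pt "1.05 0 0 0 0 0 -1" --pt "1.2 0 0 0 0 0 -1"

```text
time_s: 6.4
eef_pos: [0.5385, -0.1941, 0.0526]
eef_rot: [-0.394, -0.586, -0.394, 0.588]
wrist_force: [0.0, -0.9, 0.1]
opening: 0.154
```

```bash
python3 - <<'E'
from h import *
st()
E
```

```text
t 6.40 pos [ 538.5 -194.1   52.6] yaw -1.9594 xax [-0.0023 -0.0013 -1.    ] F [ 0.  -0.9  0.1] T [-0.04 -0.23  0.19] open 0.154 q [-0.552  0.399  1.732 -0.003  1.012 -0.162]
```

Call:
servo_tool --pt "0.17 0 0 0 0 0 -1" --pt "0.34 0 0 0 0 0 -1" --pt "0.51 0 0 0 0 0 -1" --pt "0.68 0 0 0 0 0 -1" --pt "0.85 0 0 0 0 0 -1" --pt "1.02 0 0 0 0 0 -1" --pt "1.21 0 0 0 0 0 -1" --pt "1.21 0 0 0 0 0 -1"

```text
time_s: 7.4
eef_pos: [0.5386, -0.1943, 0.0526]
eef_rot: [0.009, -0.706, 0.01, 0.708]
wrist_force: [-0.2, -1.2, -1.2]
opening: 0.156
```

```bash
python3 - <<'E'
from h import *
st(); cam("wrist","w4.png")
E
```

```text
t 7.40 pos [ 538.6 -194.3   52.6] yaw 3.1150 xax [-0.0021 -0.0016 -1.    ] F [-0.2 -1.2 -1.2] T [-0.24 -0.13 -0.12] open 0.156 q [-0.552  0.399  1.732 -0.003  1.012  1.047]
```

View pics/w4.png

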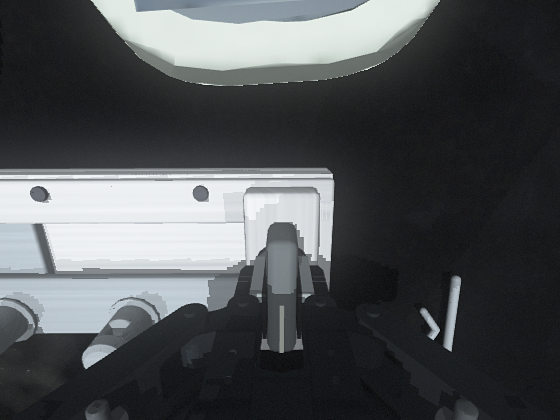

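Call:
servo_tool --pt "0 0 0 0 0 0 0" --pt "0 0 0 0 0 0 0" --pt "0 0 0 0 0 0 0" --pt "0 0 0 -20 0 0 0" --pt "0 0 0 -60 0 0 0" --pt "0 0 0 -100 0 0 0" --pt "0 0 0 -120 0 0 0" --pt "0 0 0 -120 0 0 0"

```text
time_s: 8.45
eef_pos: [0.54, -0.1948, 0.1745]
eef_rot: [-0.007, 0.708, -0.01, -0.707]
wrist_force: [0.2, 0.3, 0.4]
opening: 0.5
```

```bash
python3 - <<'E'
from h import *
import pickle
st(); d=cam("wrist","w5.png");pickle.dump(d,open("w5.pkl","wb"))
E
```

```text
t 8.45 pos [ 540.  -194.8  174.5] yaw 3.1175 xax [ 0.0015 -0.0036 -1.    ] F [0.2 0.3 0.4] T [-0.02  0.03 -0.03] open 0.500 q [-0.551  0.233  1.665 -0.002  1.24   1.044]
```

View pics/w5.png

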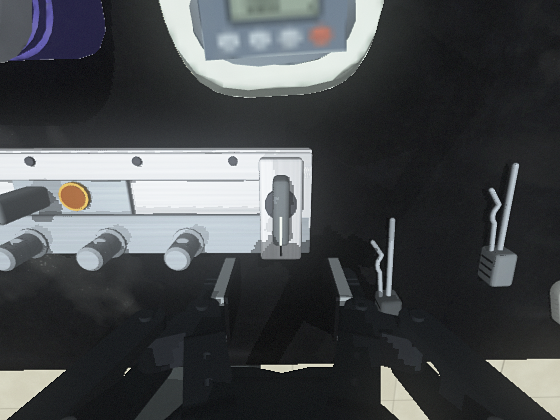

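```bash
python3 - <<'E'
from h import *
plan([0.543,0.05,0.17],3.119)
E
```

```text
row: [-0.0016  0.0011 -0.0021] [   2.3 -244.2    1.9] n_trans 3.9080529076373756 n_rot 0.015210995139985868
```

Call:
servo_tool --pt "0 0 0 0 -45 0 0" --pt "0 0 0 0 -95 1 0" --pt "0 0 0 1 -145 1 0" --pt "0 0 0 2 -190 2 0" --pt "-0.002 0.001 -0.002 2.3 -230 2 0" --pt "-0.002 0.001 -0.002 2.3 -244 2 0" --pt "-0.002 0.001 -0.002 2.3 -244 2 0" --pt "-0.002 0.001 -0.002 2.3 -244 2 0"

```text
time_s: 9.5
eef_pos: [0.5428, 0.0487, 0.1695]
eef_rot: [0.008, -0.707, 0.008, 0.707]
wrist_force: [-1.2, 0.0, -0.3]
opening: 0.5
```

```bash
python3 - <<'E'
from h import *
import pickle
st(); d=cam("wrist","w6.png");pickle.dump(d,open("w6.pkl","wb"))
cr=np.load("cr.npy");c,s=np.cos(cr[2]),np.sin(cr[2]);Rm=np.array([[c,-s],[s,c]])
print(proj([[*(Rm@[-.047,y]+cr[:2]),.068] for y in(.15,.07,-.01,-.09)]+[[.543,.05,.076]],*d[1:]).round(1))
E
```

```text
t 9.50 pos [542.8  48.7 169.5] yaw 3.1186 xax [-8.e-04 -5.e-04 -1.e+00] F [-1.2  0.  -0.3] T [ 0.02 -0.03  0.02] open 0.500 q [-1.280e-01  1.790e-01  1.740e+00 -1.000e-03  1.223e+00  1.466e+00]
[[177.4 260.8]
 [267.4 260.8]
 [357.3 260.8]
 [447.3 260.8]
 [280.8 214.3]]
```

View pics/w6.png

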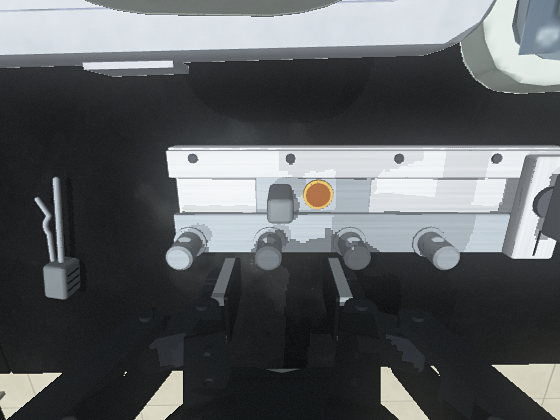

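```bash
python3 - <<'E'
from h import *
import pickle
im,K,R,t=pickle.load(open("w6.pkl","rb"))
cv2.imwrite("pics/z8.png",cv2.resize(im[175:285,155:315],None,fx=5,fy=5,interpolation=cv2.INTER_CUBIC))
cv2.imwrite("pics/z9.png",cv2.resize(im[175:285,315:475],None,fx=5,fy=5,interpolation=cv2.INTER_CUBIC))
E
```

```text
(no output)
```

View pics/z8.png

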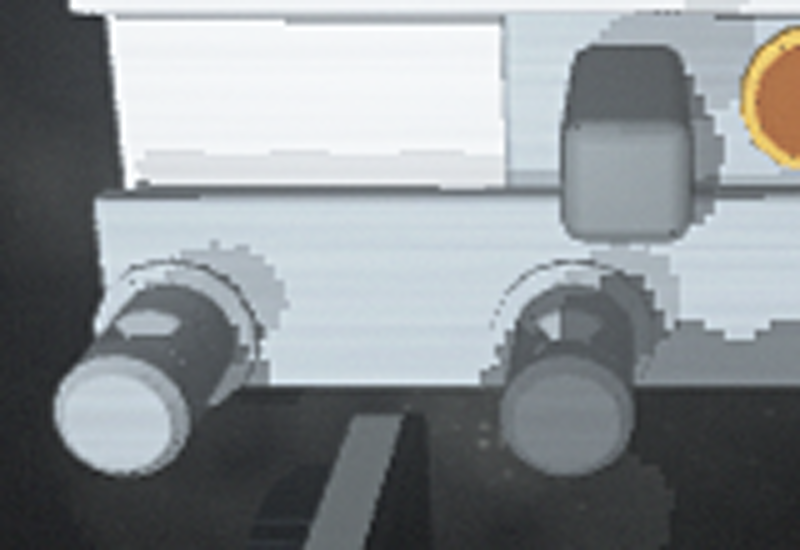

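View pics/z9.png

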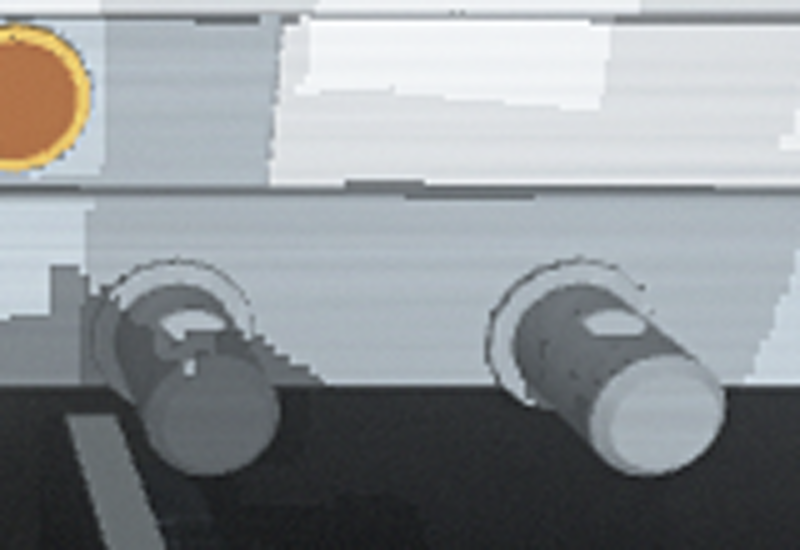

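```bash
python3 - <<'E'
from h import *
import pickle
d=pickle.load(open("w6.pkl","rb"))
f=lambda u,v,x0,y0,s:((u+.5)/s-.5+x0,(v+.5)/s-.5+y0)
X=ray([f(122,415,155,175,5),f(567,415,155,175,5),f(212,415,315,175,5),f(657,415,315,175,5)],*d[1:],.068); print(X)
g=ray(f(626,181,155,175,5),*d[1:],.076); print("carr",g)
plan([g[0,0],g[0,1],.036],3.119)
E
```

```text
[[ 0.50165347  0.14122682  0.068     ]
 [ 0.4998878   0.06235968  0.068     ]
 [ 0.49812241 -0.01649464  0.068     ]
 [ 0.49635732 -0.09533616  0.068     ]]
carr [[0.54605254 0.0507431  0.076     ]]
row: [-0.001   0.0005 -0.0005] [133.7  -2.4  -3.1] n_trans 2.140124871332018 n_rot 0.006415650016689586
```

Call:
servo_tool --pt "0 0 0 40 -2 -2 0" --pt "0 0 0 80 -2 -2 0" --pt "0 0 0 115 -2 -2 0" --pt "0 0 0 133 -2 -2 0" --pt "0 0 0 133 -2 -2 0" --pt "0 0 0 133 -2 -2 -1" --pt "0 0 0 133 -2 -2 -1" --pt "0 0 0 133 -2 -2 -1"

```text
time_s: 10.55
eef_pos: [0.5464, 0.05, 0.0383]
eef_rot: [-0.008, 0.708, -0.009, -0.706]
wrist_force: [0.2, -3.1, 6.2]
opening: 0.252
```

```bash
python3 - <<'E'
from h import *
st()
E
```

```text
t 10.55 pos [546.4  50.   38.3] yaw 3.1180 xax [ 0.0027 -0.0011 -1.    ] F [ 0.2 -3.1  6.2] T [-0.14  0.07 -0.04] open 0.252 q [-1.250e-01  3.770e-01  1.801e+00 -1.000e-03  9.610e-01  1.470e+00]
```

Call:
servo_tool --pt "0 0 0 0 15 0 -1" --pt "0 0 0 0 35 0 -1" --pt "0 0 0 0 60 0 -1" --pt "0 0 0 0 85 0 -1" --pt "0 0 0 0 110 0 -1" --pt "0 0 0 0 135 0 -1" --pt "0 0 0 0 155 0 -1" --pt "0 0 0 0 165 0 -1"

```text
time_s: 11.55
eef_pos: [0.5421, -0.1164, 0.0384]
eef_rot: [-0.009, 0.708, -0.009, -0.706]
wrist_force: [-0.1, 3.0, 0.9]
opening: 0.249
```

```bash
python3 - <<'E'
from h import *
st()
E
```

```text
t 11.55 pos [ 542.1 -116.4   38.4] yaw 3.1163 xax [ 2.3e-03 -7.0e-04 -1.0e+00] F [-0.1  3.   0.9] T [ 0.45 -0.02 -0.01] open 0.249 q [-0.426  0.387  1.786  0.     0.966  1.17 ]
```

Call:
servo_tool --pt "0 0 0 0 2 0 -1" --pt "0 0 0 0 4 0 -1" --pt "0 0 0 0 6 0 -1" --pt "0 0 0 0 7 0 -1" --pt "0 0 0 0 8 0 -1" --pt "0 0 0 0 9 0 -1" --pt "0 0 0 0 10 0 -1" --pt "0 0 0 0 10 0 -1"

```text
time_s: 12.55
eef_pos: [0.5419, -0.1244, 0.0385]
eef_rot: [-0.009, 0.708, -0.008, -0.706]
wrist_force: [0.5, 11.5, 3.9]
opening: 0.25
```

```bash
python3 - <<'E'
from h import *
st()
E
```

```text
t 12.55 pos [ 541.9 -124.4   38.5] yaw 3.1168 xax [ 0.002  0.002 -1.   ] F [ 0.5 11.5  3.9] T [ 1.5  -0.05  0.03] open 0.250 q [-0.441  0.39   1.781  0.003  0.969  1.153]
```

Call:
servo_tool --pt "0 0 0 0 2 0 -1" --pt "0 0 0 0 4 0 -1" --pt "0 0 0 0 5 0 -1" --pt "0 0 0 0 5 0 -1" --pt "0 0 0 0 5 0 -1" --pt "0 0 0 0 5 0 -1" --pt "0 0 0 0 5 0 -1" --pt "0 0 0 0 5 0 -1"

```text
time_s: 13.55
eef_pos: [0.5418, -0.1247, 0.039]
eef_rot: [-0.012, 0.708, -0.005, -0.707]
wrist_force: [0.0, 22.5, 11.7]
opening: 0.251
```

```bash
python3 - <<'E'
from h import *
st()
E
```

```text
t 13.55 pos [ 541.8 -124.7   39. ] yaw 3.1174 xax [ 0.0015  0.0087 -1.    ] F [ 0.  22.5 11.7] T [ 3.28 -0.08  0.01] open 0.251 q [-0.445  0.391  1.779  0.01   0.974  1.145]
```

Call:
servo_tool --pt "0 0 0 0 -1 0 -0.2" --pt "0 0 0 0 -1 0 -0.2" --pt "0 0 0 0 -1 0 -0.2" --pt "0 0 0 -10 -1 0 -0.2" --pt "0 0 0 -40 -1 0 -0.2" --pt "0 0 0 -80 -1 0 -0.2" --pt "0 0 0 -120 -1 0 -0.2" --pt "0 0 0 -120 -1 0 0.2"

```text
time_s: 14.55
eef_pos: [0.5442, -0.1263, 0.1637]
eef_rot: [-0.01, 0.71, -0.007, -0.704]
wrist_force: [-0.2, 0.2, -0.1]
opening: 0.59
```

```bash
python3 - <<'E'
from h import *
import pickle
st(); d=cam("wrist","w7.png");pickle.dump(d,open("w7.pkl","wb"))
plan([0.37,-0.36,0.17],np.pi)
E
```

```text
t 14.55 pos [ 544.2 -126.3  163.7] yaw 3.1171 xax [ 0.0091  0.0049 -0.9999] F [-0.2  0.2 -0.1] T [ 0.   -0.03  0.01] open 0.590 q [-0.445  0.21   1.717  0.009  1.209  1.147]
row: [-0.0245 -0.0055  0.0067] [-11.2 238.5 167. ] n_trans 4.661964733363617 n_rot 0.1392727795005223
```

View pics/w7.png

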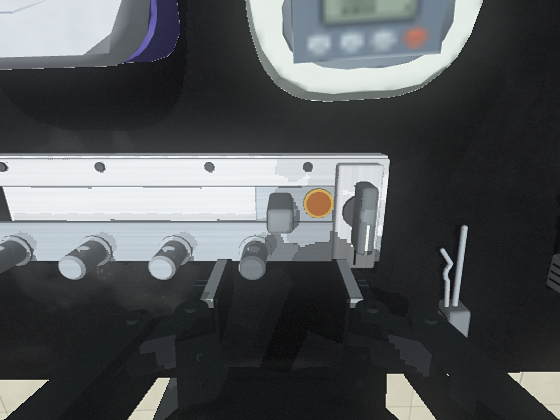

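Carriage home (post at (281,213), next to the bridge) and the knob bar is still aligned. On to the right-hand cotters.

Call:
servo_tool --pt "0 0 0 0 30 15 1" --pt "0 0 0 0 70 45 1" --pt "-0.01 0 0 -5 110 75 1" --pt "-0.02 0 0 -10 150 105 1" --pt "-0.024 -0.005 0.007 -11 190 135 1" --pt "-0.024 -0.005 0.007 -11 225 160 1" --pt "-0.024 -0.005 0.007 -11 238 167 1" --pt "-0.024 -0.005 0.007 -11 238 167 1"

```text
time_s: 15.6
eef_pos: [0.3695, -0.3595, 0.1691]
eef_rot: [0.001, -0.707, 0.0, 0.707]
wrist_force: [0.2, -0.6, -0.1]
opening: 0.999
```

```bash
python3 - <<'E'
from h import *
import pickle
st(); d=cam("wrist","w8.png");pickle.dump(d,open("w8.pkl","wb"))
E
```

```text
t 15.60 pos [ 369.5 -359.5  169.1] yaw 3.1391 xax [-1.0e-04  1.2e-03 -1.0e+00] F [ 0.2 -0.6 -0.1] T [-0.04  0.02 -0.05] open 0.999 q [-1.003e+00  1.150e-01  1.814e+00  1.000e-03  1.213e+00  5.700e-01]
```

View pics/w8.png

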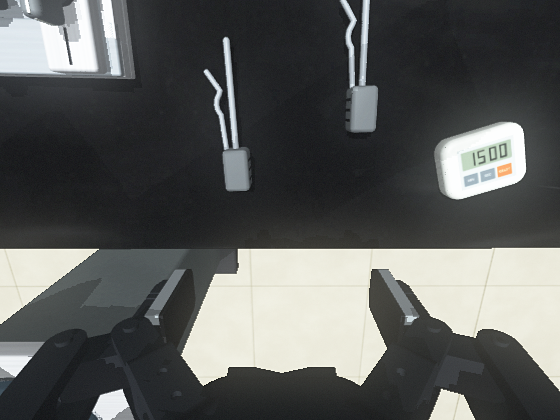

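```bash
python3 - <<'E'
from h import *
import pickle
im,K,R,t=pickle.load(open("w8.pkl","rb"))
cv2.imwrite("pics/z10.png",cv2.resize(im[30:200,190:390],None,fx=4,fy=4,interpolation=cv2.INTER_CUBIC)[:600,:])
cv2.imwrite("pics/z10.png",cv2.resize(im[30:200,190:270],None,fx=3.5,fy=3.5,interpolation=cv2.INTER_CUBIC))
cv2.imwrite("pics/z11.png",cv2.resize(im[0:140,320:400],None,fx=4,fy=4,interpolation=cv2.INTER_CUBIC))
print(proj(obs()["eef_pos"],K,R,t))
E
```

```text
[[281.62940171 272.10475568]]
```

View pics/z10.png

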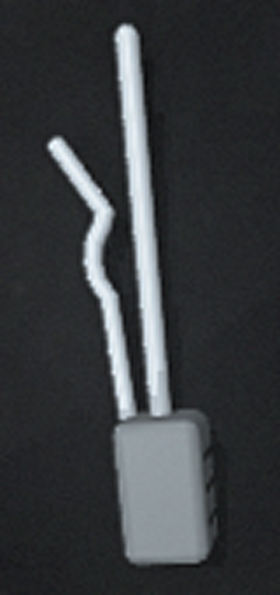

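View pics/z11.png

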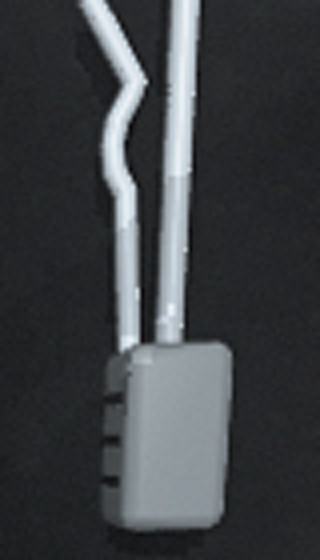

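```bash
python3 - <<'E'
from h import *
import pickle
d=pickle.load(open("w8.pkl","rb"))[1:]
f=lambda u,v,x0,y0,s:((u+.5)/s-.5+x0,(v+.5)/s-.5+y0)
for n,cen,l1,l2,x0,y0,s in [("A",(162,490),(160,410),(125,35),190,30,3.5),("B",(177,436),(168,330),(185,2),320,0,4)]:
    c=ray(f(*cen,x0,y0,s),*d,.028)[0]; L=ray([f(*l1,x0,y0,s),f(*l2,x0,y0,s)],*d,.014); v=L[1]-L[0]; a=np.arctan2(v[1],v[0])
    print(n,c.round(4),"leg",L.round(4),"ang",a,"perp off of centre",(np.cross(v/np.linalg.norm(v),c-L[0])[2]*1000).round(1),"tip dist",np.linalg.norm(L[1][:2]-c[:2]))
    plan([c[0],c[1],.004],np.pi+a)
E
```

```text
A [ 0.3975 -0.3159  0.028 ] leg [[ 0.417  -0.3143  0.014 ]
 [ 0.5084 -0.3102  0.014 ]] ang 0.04522316719294094 perp off of centre -0.7 tip dist 0.11095705706697329
row: [-0.0464 -0.0001  0.0012] [165.2 -42.7 -27.4] n_trans 2.765310120702654 n_rot 0.24853778985089167
B [ 0.4515 -0.4311  0.028 ] leg [[ 0.4741 -0.4307  0.014 ]
 [ 0.5374 -0.4292  0.014 ]] ang 0.024892550028977768 perp off of centre 0.2 tip dist 0.08589226484903799
row: [-0.0261 -0.0001  0.0012] [165.1  72.4 -81.5] n_trans 3.1652454214196872 n_rot 0.13974237767541314
```

Call:
servo_tool --pt "-0.04 0 0 20 -20 -12 1" --pt "-0.046 0 0 40 -42 -26 1" --pt "-0.046 0 0 80 -43 -26 1" --pt "-0.046 0 0 105 -43 -26 1" --pt "-0.046 0 0 105 -43 -26 1" --pt "-0.046 0 0 105 -43 -26 1" --pt "-0.046 0 0 105 -43 -26 1" --pt "-0.046 0 0 105 -43 -26 1"

```text
time_s: 16.65
eef_pos: [0.3966, -0.3163, 0.0653]
eef_rot: [0.016, 0.707, 0.016, -0.706]
wrist_force: [0.4, -0.4, -0.3]
opening: 1.001
```

```bash
python3 - <<'E'
from h import *
import pickle
st(); d=cam("wrist","w9.png");pickle.dump(d,open("w9.pkl","wb"))
print(proj(obs()["eef_pos"],*d[1:]))
plan([.396,-.316,.004],np.pi+.0452)
E
```

```text
t 16.65 pos [ 396.6 -316.3   65.3] yaw -3.0968 xax [ 1.3e-03 -2.0e-04 -1.0e+00] F [ 0.4 -0.4 -0.3] T [ 0.02  0.04 -0.04] open 1.001 q [-9.080e-01  2.530e-01  1.898e+00  1.000e-03  9.900e-01  6.170e-01]
[[282.6643867  273.03927628]]
row: [-0.0005 -0.001   0.0001] [61.1 -0.2  0.5] n_trans 0.9768540236178145 n_rot 0.006090862905245553
```

View pics/w9.png

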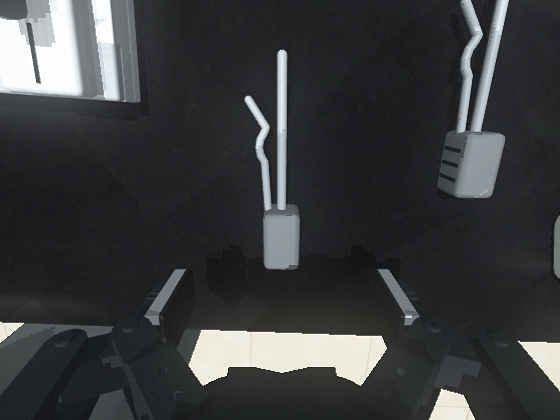

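Call:
servo_tool --pt "0 0 0 30 0 0 1" --pt "0 0 0 50 0 0 1" --pt "0 0 0 60 0 0 1" --pt "0 0 0 60 0 0 1" --pt "0 0 0 60 0 0 -1" --pt "0 0 0 60 0 0 -1" --pt "0 0 0 60 0 0 -1" --pt "0 0 0 60 0 0 -1"

```text
time_s: 17.7
eef_pos: [0.3969, -0.3167, 0.0057]
eef_rot: [0.016, 0.708, 0.015, -0.706]
wrist_force: [0.5, -0.8, 0.7]
opening: 0.269
```

```bash
python3 - <<'E'
from h import *
st()
E
```

```text
t 17.70 pos [ 396.9 -316.7    5.7] yaw -3.0969 xax [ 0.0019 -0.001  -1.    ] F [ 0.5 -0.8  0.7] T [-0.14 -0.12  0.02] open 0.269 q [-9.08e-01  3.65e-01  1.91e+00  1.00e-03  8.65e-01  6.17e-01]
```

```bash
python3 - <<'E'
from h import *
plan([.351,-.093,.09],3.119)
E
```

```text
row: [ 0.0673 -0.0019 -0.001 ] [ -84.6 -225.4   35.7] n_trans 3.8947209920356793 n_rot 0.3607166355428946
```

Call:
servo_tool --pt "0 0 0 -30 0 0 -1" --pt "0 0 0 -70 -10 5 -1" --pt "0.03 0 0 -84 -50 12 -1" --pt "0.067 0 0 -85 -95 20 -1" --pt "0.067 -0.002 -0.001 -85 -145 28 -1" --pt "0.067 -0.002 -0.001 -85 -190 34 -1" --pt "0.067 -0.002 -0.001 -85 -225 36 -1" --pt "0.067 -0.002 -0.001 -85 -225 36 -1"

```text
time_s: 18.7
eef_pos: [0.3499, -0.0913, 0.0901]
eef_rot: [0.007, -0.707, 0.007, 0.707]
wrist_force: [-0.2, -0.2, -0.7]
opening: 0.272
```

```bash
python3 - <<'E'
from h import *
import pickle
st(); d=cam("wrist","w10.png");pickle.dump(d,open("w10.pkl","wb"))
E
```

```text
t 18.70 pos [349.9 -91.3  90.1] yaw 3.1224 xax [-8.e-04  7.e-04 -1.e+00] F [-0.2 -0.2 -0.7] T [-0.03 -0.03  0.  ] open 0.272 q [-0.587 -0.123  2.238  0.     1.028  1.003]
```

View pics/w10.png

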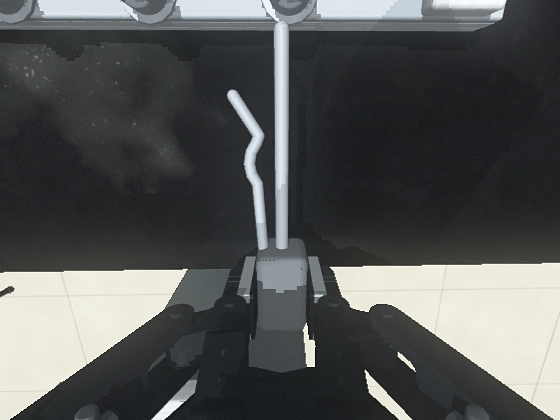

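Call:
servo_tool --pt "0 0 0 15 0 0 -1" --pt "0 0 0 30 0 0 -1" --pt "0 0 0 42 0 0 -1" --pt "0 0 0 46.5 0 0 -1" --pt "0 0 0 46.5 0 0 -1" --pt "0 0 0 46.5 0 0 -1" --pt "0 0 0 46.5 0 0 -1" --pt "0 0 0 46.5 0 0 -1"

```text
time_s: 19.75
eef_pos: [0.351, -0.0929, 0.0443]
eef_rot: [-0.007, 0.707, -0.007, -0.707]
wrist_force: [-0.0, -0.1, -0.6]
opening: 0.267
```

```bash
python3 - <<'E'
from h import *
import pickle
st(); d=cam("wrist","w11.png");pickle.dump(d,open("w11.pkl","wb"))
cv2.imwrite("pics/z12.png",cv2.resize(d[0][0:150,200:360],None,fx=4,fy=4,interpolation=cv2.INTER_CUBIC))
E
```

```text
t 19.75 pos [351.  -92.9  44.3] yaw 3.1218 xax [ 9.e-04 -9.e-04 -1.e+00] F [-0.  -0.1 -0.6] T [-0.04  0.   -0.  ] open 0.267 q [-0.589 -0.011  2.258 -0.     0.894  1.002]
```

View pics/z12.png

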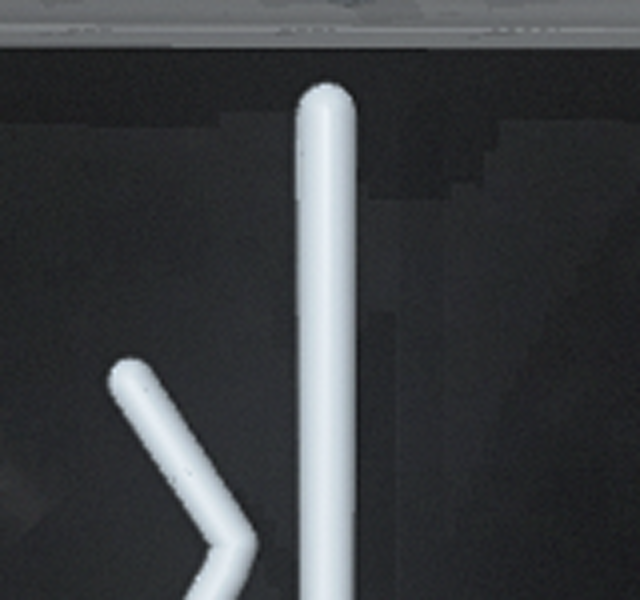

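```bash
python3 - <<'E'
from h import *
import pickle
d=pickle.load(open("w10.pkl","rb"))
cv2.imwrite("pics/z13.png",cv2.resize(d[0][0:60,220:360],None,fx=5.5,fy=5.5,interpolation=cv2.INTER_CUBIC))
d=pickle.load(open("w11.pkl","rb"))
print("tip axis", ray(((326.5)/4-.5+200,120.5/4-.5),*d[1:],.052), ray(((326.5)/4-.5+200,600.5/4-.5),*d[1:],.052))
E
```

```text
tip axis [[ 0.46199228 -0.09414569  0.052     ]] [[ 0.41602564 -0.093246    0.052     ]]
```

View pics/z13.png

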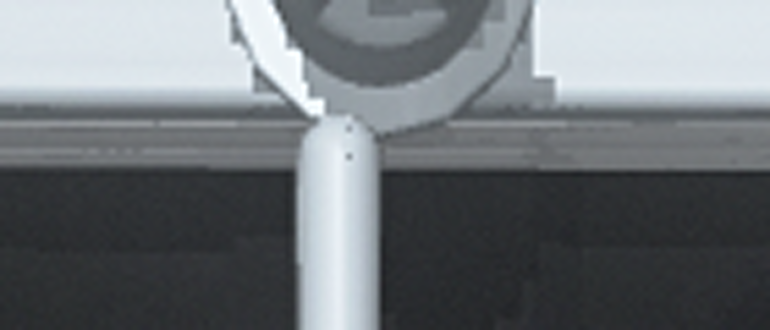

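```bash
python3 - <<'E'
from h import *
import pickle
d=pickle.load(open("w10.pkl","rb"))[1:]
print(ray((288.7,4),*d,.030), ray((288.7,4),*d,.033))
print("leg tip in that img",ray((281.4,25),*d,.098), ray((281.4,200),*d,.098))
E
```

```text
[[ 0.48834924 -0.09717807  0.03      ]] [[ 0.48751058 -0.09710456  0.033     ]]
leg tip in that img [[ 0.46243864 -0.09262488  0.098     ]] [[ 0.39223823 -0.09131581  0.098     ]]
```

Call:
servo_tool --pt "0 0 0 0.6 2 0 -1" --pt "0 0 0 0.6 2 -4 -1" --pt "0 0 0 0.6 2 -8 -1" --pt "0 0 0 0.6 2 -12 -1" --pt "0 0 0 0.6 2 -17 -1" --pt "0 0 0 0.6 2 -22 -1" --pt "0 0 0 0.6 2 -26 -1" --pt "0 0 0 0.6 2 -30 -1"

```text
time_s: 20.8
eef_pos: [0.3811, -0.0954, 0.0436]
eef_rot: [-0.007, 0.707, -0.007, -0.707]
wrist_force: [-0.4, 0.6, -0.8]
opening: 0.271
```

```bash
python3 - <<'E'
from h import *
import pickle
st(); d=cam("wrist","w12.png");pickle.dump(d,open("w12.pkl","wb"))
E
```

```text
t 20.80 pos [381.1 -95.4  43.6] yaw 3.1218 xax [ 6.e-04 -7.e-04 -1.e+00] F [-0.4  0.6 -0.8] T [ 0.01  0.02 -0.03] open 0.271 q [-0.55   0.06   2.186 -0.     0.895  1.041]
```

View pics/w12.png

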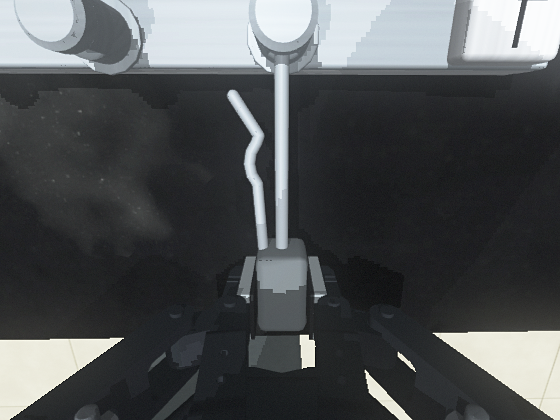

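Call:
servo_tool --pt "0 0 0 0 0 -4 -1" --pt "0 0 0 0 0 -8 -1" --pt "0 0 0 0 0 -12 -1" --pt "0 0 0 0 0 -16 -1" --pt "0 0 0 0 0 -20 -1" --pt "0 0 0 0 0 -24 -1" --pt "0 0 0 0 0 -28 -1" --pt "0 0 0 0 0 -32 -1"

```text
time_s: 21.85
eef_pos: [0.4138, -0.0962, 0.0437]
eef_rot: [-0.007, 0.707, -0.007, -0.707]
wrist_force: [-0.8, 0.5, -0.9]
opening: 0.265
```

```bash
python3 - <<'E'
from h import *
import pickle
st()
E
```

```text
t 21.85 pos [413.8 -96.2  43.7] yaw 3.1218 xax [ 1.e-03 -9.e-04 -1.e+00] F [-0.8  0.5 -0.9] T [0.06 0.18 0.04] open 0.265 q [-0.509  0.129  2.109 -0.     0.903  1.082]
```

Call:
servo_tool --pt "0 0 0 0 0 -4 -1" --pt "0 0 0 0 0 -8 -1" --pt "0 0 0 0 0 -11 -1" --pt "0 0 0 0 0 -14 -1" --pt "0 0 0 0 0 -17 -1" --pt "0 0 0 0 0 -20 -1" --pt "0 0 0 0 0 -22 -1" --pt "0 0 0 0 0 -22 -1"

```text
time_s: 22.85
eef_pos: [0.436, -0.0968, 0.0438]
eef_rot: [-0.007, 0.708, -0.007, -0.707]
wrist_force: [0.3, 1.0, -0.5]
opening: 0.265
```

```bash
python3 - <<'E'
from h import *
import pickle
st(); d=cam("wrist","w13.png");pickle.dump(d,open("w13.pkl","wb"))
E
```

```text
t 22.85 pos [436.  -96.8  43.8] yaw 3.1218 xax [ 0.0013 -0.001  -1.    ] F [ 0.3  1.  -0.5] T [0.13 0.01 0.01] open 0.265 q [-0.485  0.173  2.056 -0.     0.911  1.106]
```

View pics/w13.png

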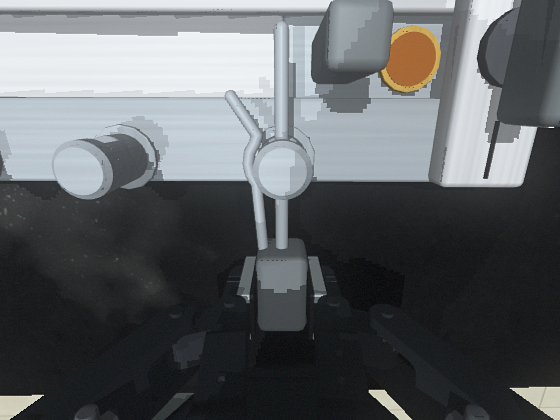

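```bash
python3 - <<'E'
from h import *
import pickle
d=pickle.load(open("w13.pkl","rb"))
cv2.imwrite("pics/z14.png",cv2.resize(d[0][10:210,200:340],None,fx=3,fy=3,interpolation=cv2.INTER_CUBIC))
E
```

```text
(no output)
```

View pics/z14.png

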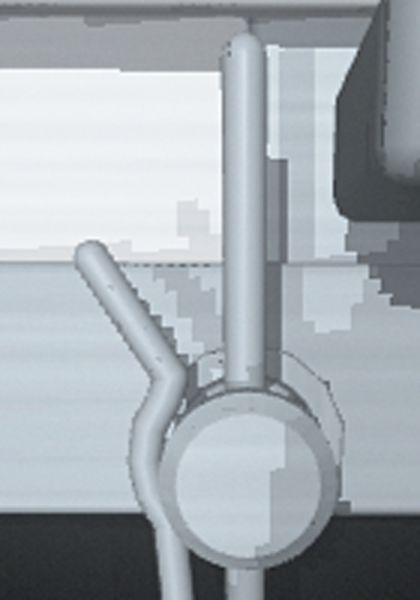

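```bash
python3 - <<'E'
from h import *
import pickle
d=pickle.load(open("w13.pkl","rb"))[1:]
f=lambda u,v:((u+.5)/3-.5+200,(v+.5)/3-.5+10)
p=ray(f(249,480),*d,.068)[0]; t=ray(f(244,32),*d,.053)[0]; print(p,t,(t-p)*1000)
g=ray([[282,250]],*d,.066); print(g)
E
```

```text
[ 0.49530798 -0.09755653  0.068     ] [ 0.54977068 -0.09796687  0.053     ] [ 54.4626995   -0.41034386 -15.        ]
[[ 0.45990452 -0.09664003  0.066     ]]
```

Call:
servo_tool --pt "0 0 0 0 0 0 0" --pt "0 0 0 0 0 0 0" --pt "0 0 0 0 0 0 0" --pt "0 0 0 -15 0 0 0" --pt "0 0 0 -50 0 0 0" --pt "0 0 0 -90 0 0 0" --pt "0 0 0 -120 0 0 0" --pt "0 0 0 -120 0 0 0"

```text
time_s: 23.9
eef_pos: [0.4377, -0.0976, 0.1674]
eef_rot: [-0.005, 0.71, -0.008, -0.704]
wrist_force: [0.6, 0.7, 0.0]
opening: 0.497
```

```bash
python3 - <<'E'
from h import *
import pickle
st(); d=cam("wrist","w14.png");pickle.dump(d,open("w14.pkl","wb"))
plan([.43,-.431,.09],np.pi+.0249)
E
```

```text
t 23.90 pos [437.7 -97.6 167.4] yaw 3.1219 xax [ 0.0074 -0.0043 -1.    ] F [0.6 0.7 0. ] T [ 0.02  0.02 -0.02] open 0.497 q [-0.485 -0.044  1.983 -0.     1.194  1.106]
row: [-0.0447 -0.0045 -0.0028] [7.640e+01 3.338e+02 3.000e-01] n_trans 5.479573425634348 n_rot 0.24090542755550937
```

View pics/w14.png

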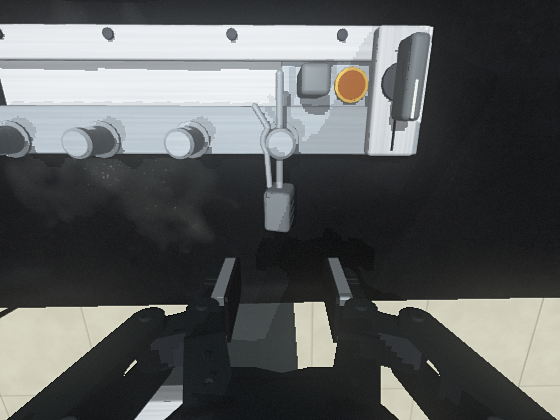

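Cotter A is seated on pin 4 (pin top (280,143), bow sprung round it). Next is cotter B, the right-most one.

Call:
servo_tool --pt "0 0 0 0 45 0 0.5" --pt "0 0 0 0 95 0 1" --pt "-0.02 0 0 0 145 0 1" --pt "-0.045 -0.004 -0.003 0 195 0 1" --pt "-0.045 -0.004 -0.003 0 245 0 1" --pt "-0.045 -0.004 -0.003 10 290 0 1" --pt "-0.045 -0.004 -0.003 40 325 0 1" --pt "-0.045 -0.004 -0.003 70 334 0 1"

```text
time_s: 24.95
eef_pos: [0.4293, -0.4329, 0.0943]
eef_rot: [-0.008, -0.707, -0.008, 0.707]
wrist_force: [0.6, 0.7, -1.0]
opening: 1.003
```

```bash
python3 - <<'E'
from h import *
import pickle
st(); d=cam("wrist","w15.png");pickle.dump(d,open("w15.pkl","wb"))
E
```

```text
t 24.95 pos [ 429.3 -432.9   94.3] yaw -3.1186 xax [-2.e-04  9.e-04 -1.e+00] F [ 0.6  0.7 -1. ] T [ 0.06 -0.02  0.  ] open 1.003 q [-0.984  0.407  1.618  0.     1.118  0.563]
```

View pics/w15.png

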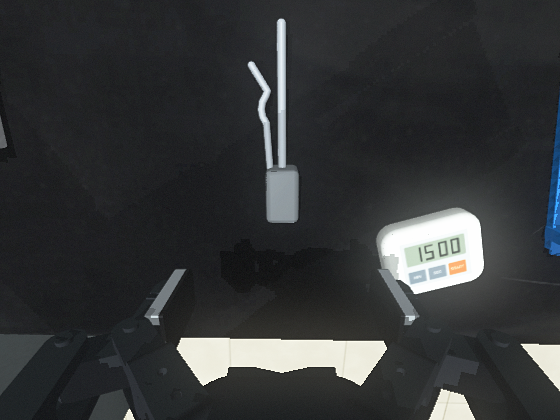

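```bash
python3 - <<'E'
from h import *
import pickle
d=pickle.load(open("w15.pkl","rb"))[1:]
c=ray((282.3,195.5),*d,.028)[0]; L=ray([(282,165),(281,24)],*d,.014); v=L[1]-L[0]; print(c,L,np.arctan2(v[1],v[0]))
tip=ray((281,19.5),*d,.014);print(tip)
plan([c[0]-.0017,c[1],.0055],np.pi+np.arctan2(v[1],v[0]))
E
```

```text
[ 0.45302243 -0.43211687  0.028     ] [[ 0.47223474 -0.43144537  0.014     ]
 [ 0.562522   -0.42862446  0.014     ]] 0.031233640565524034
[[ 0.56502609 -0.42856651  0.014     ]]
row: [-0.0083  0.0041  0.0068] [ 83.9   2.8 -24.2] n_trans 1.3982569359376928 n_rot 0.06158979503146947
```

Call:
servo_tool --pt "-0.008 0 0 0 3 -12 0.3" --pt "-0.008 0 0 10 3 -22 0.3" --pt "-0.008 0 0 45 3 -22 0.3" --pt "-0.008 0.003 0.004 75 3 -23 0.3" --pt "-0.008 0.003 0.004 84 3 -23 0.3" --pt "-0.008 0.003 0.004 84 3 -23 -1" --pt "-0.008 0.003 0.004 84 3 -23 -1" --pt "-0.008 0.003 0.004 84 3 -23 -1"

```text
time_s: 26.0
eef_pos: [0.4511, -0.4335, 0.0073]
eef_rot: [0.011, 0.707, 0.011, -0.707]
wrist_force: [0.5, 0.4, 4.3]
opening: 0.267
```

```bash
python3 - <<'E'
from h import *
st(); plan([.353,-.0145,.09],3.1205)
E
```

```text
t 26.00 pos [ 451.1 -433.5    7.3] yaw -3.1107 xax [ 8.e-04  2.e-04 -1.e+00] F [0.5 0.4 4.3] T [ 0.1  -0.01  0.01] open 0.267 q [-9.550e-01  5.650e-01  1.597e+00  1.000e-03  9.800e-01  5.840e-01]
row: [ 0.052  -0.0008  0.0002] [ -82.7 -421.9   85. ] n_trans 7.011561842558788 n_rot 0.2784511745050737
```

Call:
servo_tool --pt "0 0 0 -40 0 0 -1" --pt "0 0 0 -95 -10 10 -1" --pt "0.02 0 0 -105 -60 25 -1" --pt "0.05 0 0 -105 -115 40 -1" --pt "0.05 0 0 -105 -170 55 -1" --pt "0.052 0 0 -105 -225 70 -1" --pt "0.052 0 0 -105 -280 80 -1" --pt "0.052 0 0 -105 -335 85 -1"

```text
time_s: 27.0
eef_pos: [0.3553, -0.1001, 0.1129]
eef_rot: [-0.008, 0.708, -0.008, -0.706]
wrist_force: [0.9, 0.3, -1.0]
opening: 0.265
```

```bash
python3 - <<'E'
from h import *
st(); plan([.353,-.0135,.0455],3.1205)
E
```

```text
t 27.00 pos [ 355.3 -100.1  112.9] yaw 3.1192 xax [ 2.4e-03 -7.0e-04 -1.0e+00] F [ 0.9  0.3 -1. ] T [-0.   -0.01  0.02] open 0.265 q [-6.000e-01 -1.530e-01  2.207e+00  1.000e-03  1.085e+00  9.930e-01]
row: [-0.0013 -0.0024 -0.0006] [ 67.3 -86.6   4.3] n_trans 1.7556160605995326 n_rot 0.014923020451038082
```

Call:
servo_tool --pt "0 0 0 5 -40 2 -1" --pt "0 0 0 20 -75 4 -1" --pt "0 0 0 45 -85 4 -1" --pt "0 -0.002 0 62 -85 4 -1" --pt "0 -0.002 0 67 -85 4 -1" --pt "0 -0.002 0 67 -85 4 -1" --pt "0 -0.002 0 67 -85 4 -1" --pt "0 -0.002 0 67 -85 4 -1"

```text
time_s: 28.0
eef_pos: [0.3539, -0.0154, 0.0464]
eef_rot: [-0.008, 0.708, -0.008, -0.706]
wrist_force: [0.1, 0.0, -1.1]
opening: 0.267
```

```bash
python3 - <<'E'
from h import *
import pickle
st(); d=cam("wrist","w16.png");pickle.dump(d,open("w16.pkl","wb"))
E
```

```text
t 28.00 pos [353.9 -15.4  46.4] yaw 3.1188 xax [ 0.0017 -0.0012 -1.    ] F [ 0.1  0.  -1.1] T [-0.   -0.05  0.01] open 0.267 q [-3.820e-01 -4.000e-02  2.279e+00 -1.000e-03  9.000e-01  1.212e+00]
```

View pics/w16.png

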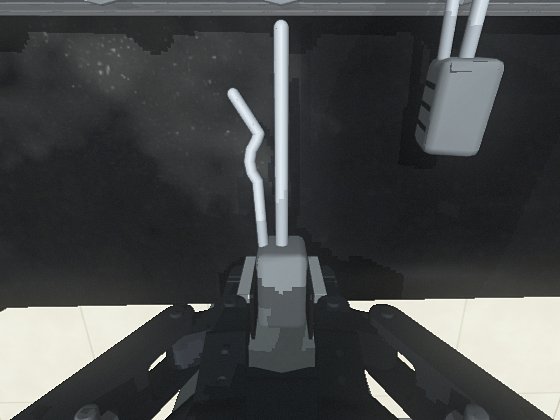

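Call:
servo_tool --pt "0 0 0 1 0 0 -1" --pt "0 0 0 1 0 -5 -1" --pt "0 0 0 1 0 -10 -1" --pt "0 0 0 1 0 -15 -1" --pt "0 0 0 1 0 -20 -1" --pt "0 0 0 1 0 -25 -1" --pt "0 0 0 1 0 -29 -1" --pt "0 0 0 1 0 -33 -1"

```text
time_s: 29.05
eef_pos: [0.3869, -0.0161, 0.0453]
eef_rot: [-0.008, 0.708, -0.008, -0.707]
wrist_force: [-0.9, -0.1, -1.0]
opening: 0.266
```

```bash
python3 - <<'E'
from h import *
import pickle
st(); d=cam("wrist","w17.png");pickle.dump(d,open("w17.pkl","wb"))
E
```

```text
t 29.05 pos [386.9 -16.1  45.3] yaw 3.1189 xax [ 0.0013 -0.001  -1.    ] F [-0.9 -0.1 -1. ] T [0.01 0.01 0.06] open 0.266 q [-3.500e-01  4.300e-02  2.199e+00 -1.000e-03  8.980e-01  1.244e+00]
```

View pics/w17.png

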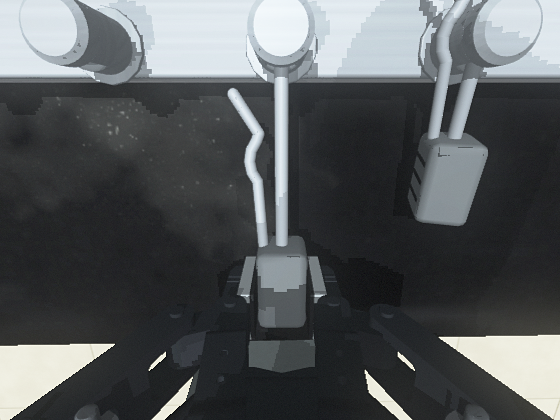

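The leg has entered pin 3 with no side force. Pushing on.

Call:
servo_tool --pt "0 0 0 0 0 -5 -1" --pt "0 0 0 0 0 -10 -1" --pt "0 0 0 0 0 -14 -1" --pt "0 0 0 0 0 -18 -1" --pt "0 0 0 0 0 -22 -1" --pt "0 0 0 0 0 -26 -1" --pt "0 0 0 0 0 -30 -1" --pt "0 0 0 0 0 -34 -1"

```text
time_s: 30.1
eef_pos: [0.4212, -0.0166, 0.0453]
eef_rot: [-0.008, 0.707, -0.008, -0.707]
wrist_force: [-1.6, 1.7, -0.3]
opening: 0.27
```

```bash
python3 - <<'E'
from h import *
st()
E
```

```text
t 30.10 pos [421.2 -16.6  45.3] yaw 3.1190 xax [ 9.e-04 -6.e-04 -1.e+00] F [-1.6  1.7 -0.3] T [0.38 0.29 0.17] open 0.270 q [-0.323  0.119  2.116 -0.     0.906  1.271]
```

Call:
servo_tool --pt "0 0 0 0 0 -3 -1" --pt "0 0 0 0 0 -6 -1" --pt "0 0 0 0 0 -9 -1" --pt "0 0 0 0 0 -12 -1" --pt "0 0 0 0 0 -15 -1" --pt "0 0 0 0 0 -17 -1" --pt "0 0 0 0 0 -17 -1" --pt "0 0 0 0 0 -17 -1"

```text
time_s: 31.1
eef_pos: [0.4382, -0.0169, 0.0452]
eef_rot: [-0.008, 0.707, -0.008, -0.707]
wrist_force: [0.1, 1.8, -0.3]
opening: 0.265
```

```bash
python3 - <<'E'
from h import *
import pickle
st(); d=cam("wrist","w18.png");pickle.dump(d,open("w18.pkl","wb"))
cv2.imwrite("pics/z15.png",cv2.resize(d[0][10:210,200:340],None,fx=3,fy=3,interpolation=cv2.INTER_CUBIC))
E
```

```text
t 31.10 pos [438.2 -16.9  45.2] yaw 3.1190 xax [ 9.e-04 -4.e-04 -1.e+00] F [ 0.1  1.8 -0.3] T [0.29 0.03 0.11] open 0.265 q [-0.311  0.154  2.075 -0.     0.912  1.283]
```

View pics/z15.png

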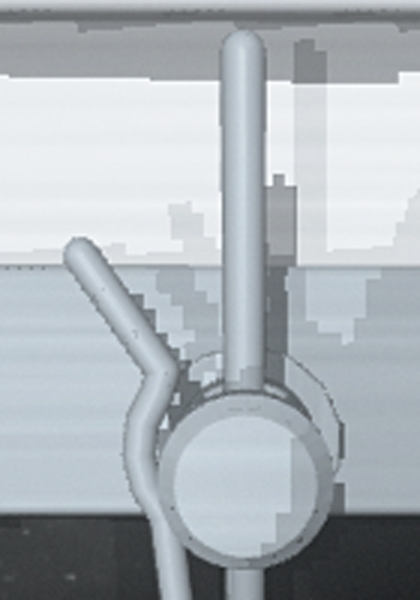

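Call:
servo_tool --pt "0 0 0 0 0 0 0" --pt "0 0 0 0 0 0 0" --pt "0 0 0 0 0 0 0" --pt "0 0 0 -15 0 0 0" --pt "0 0 0 -50 0 0 0" --pt "0 0 0 -90 0 0 0" --pt "0 0 0 -115 -40 0 0" --pt "0 0 0 -115 -90 5 0"

```text
time_s: 32.15
eef_pos: [0.4376, 0.0733, 0.1641]
eef_rot: [-0.008, 0.71, -0.009, -0.704]
wrist_force: [0.5, -0.0, -0.5]
opening: 0.502
```

```bash
python3 - <<'E'
from h import *
import pickle
st(); d=cam("wrist","w19.png");pickle.dump(d,open("w19.pkl","wb"))
plan([.40,.33,.17],np.pi)
E
```

```text
t 32.15 pos [437.6  73.3 164.1] yaw 3.1165 xax [ 0.0082 -0.0013 -1.    ] F [ 0.5 -0.  -0.5] T [-0.04 -0.01  0.02] open 0.502 q [-1.020e-01 -5.100e-02  1.997e+00 -1.000e-03  1.187e+00  1.494e+00]
row: [-0.0218 -0.0046  0.0026] [  -6.9 -250.4   40.5] n_trans 4.059646014417756 n_rot 0.1198879767479999
```

View pics/w19.png

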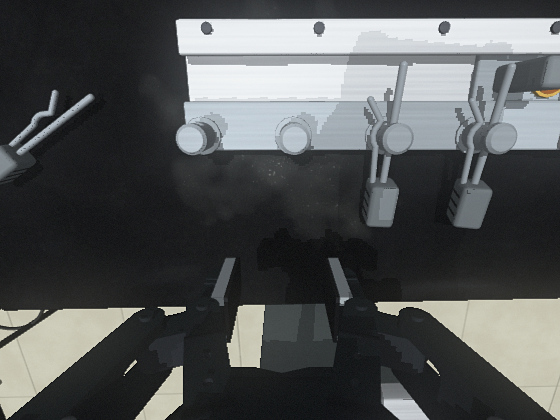

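Both are seated in pins 3 and 4. The cotter at left (0–95, 95–180) now lies at an angle, so it has been knocked. I'll look closer.

Call:
servo_tool --pt "0 0 0 0 -40 5 1" --pt "-0.01 0 0 -3 -90 15 1" --pt "-0.02 -0.004 0.002 -7 -140 25 1" --pt "-0.02 -0.004 0.002 -7 -190 35 1" --pt "-0.02 -0.004 0.002 -7 -235 40 1" --pt "-0.02 -0.004 0.002 -7 -250 40 1" --pt "-0.02 -0.004 0.002 -7 -250 40 1" --pt "-0.02 -0.004 0.002 -7 -250 40 1"

```text
time_s: 33.2
eef_pos: [0.4007, 0.3284, 0.1702]
eef_rot: [-0.001, 0.707, -0.001, -0.707]
wrist_force: [0.1, -0.5, -0.3]
opening: 0.996
```

```bash
python3 - <<'E'
from h import *
import pickle
st(); d=cam("wrist","w20.png");pickle.dump(d,open("w20.pkl","wb"))
E
```

```text
t 33.20 pos [400.7 328.4 170.2] yaw 3.1390 xax [ 4.e-04 -0.e+00 -1.e+00] F [ 0.1 -0.5 -0.3] T [-0.   -0.02 -0.01] open 0.996 q [ 0.457  0.119  1.808 -0.     1.215  2.031]
```

View pics/w20.png

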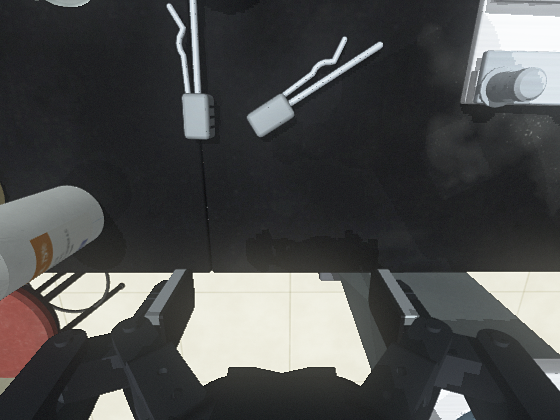

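```bash
python3 - <<'E'
from h import *
import pickle
im=pickle.load(open("w20.pkl","rb"))[0]
cv2.imwrite("pics/z16.png",cv2.resize(im[0:150,150:400],None,fx=3.2,fy=3.2,interpolation=cv2.INTER_CUBIC))
E
```

```text
(no output)
```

View pics/z16.png

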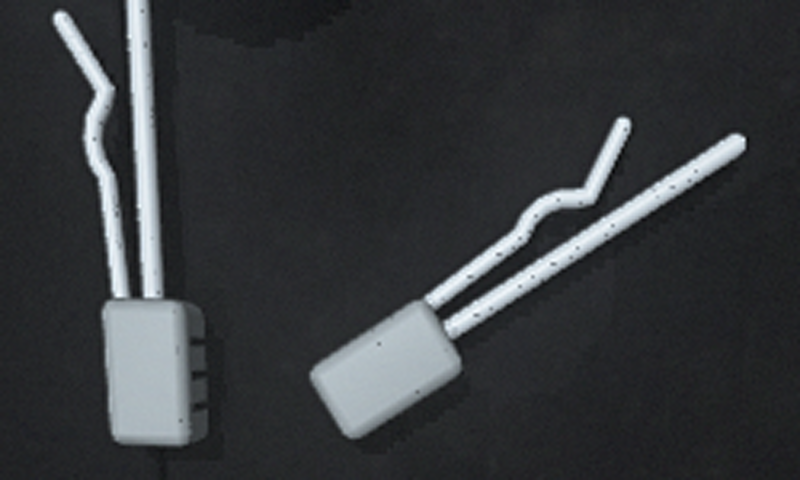

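```bash
python3 - <<'E'
from h import *
import pickle
d=pickle.load(open("w20.pkl","rb"))[1:]
f=lambda u,v:((u+.5)/3.2-.5+150,(v+.5)/3.2-.5)
for n,cen,l1,l2 in [("D",(148,372),(153,290),(138,5)),("C",(387,370),(452,330),(738,143))]:
    c=ray(f(*cen),*d,.028)[0]; L=ray([f(*l1),f(*l2)],*d,.014); v=L[1]-L[0]; a=np.arctan2(v[1],v[0]); u=v/np.linalg.norm(v)
    print(n,c.round(4),L.round(4),"a",a,"perp mm",np.cross(u,c-L[0])[2]*1000)
    plan([c[0]-.0015,c[1],.0055],np.pi+a)
E
```

```text
D [0.4769 0.4053 0.028 ] [[0.4989 0.4056 0.014 ]
 [0.5685 0.4033 0.014 ]] a -0.032130132719043206 perp mm -1.0275040380884584
row: [ 0.029  -0.0005  0.0002] [164.7 -77.1 -74.3] n_trans 3.143684879089986 n_rot 0.15513514494350017
C [0.4773 0.3388 0.028 ] [[0.488  0.3204 0.014 ]
 [0.5359 0.2429 0.014 ]] a -1.0175098745444286 perp mm 0.5508967090850393
row: [ 1.0143e+00 -4.0000e-04  4.0000e-04] [164.7 -10.6 -74.9] n_trans 2.9003250303253347 n_rot 5.431568424831965
```

Call:
servo_tool --pt "0.02 0 0 20 -30 -30 -0.1" --pt "0.029 0 0 50 -65 -60 -0.1" --pt "0.029 0 0 80 -77.5 -74 -0.1" --pt "0.029 0 0 110 -77.5 -74 -0.1" --pt "0.029 0 0 110 -77.5 -74 -0.1" --pt "0.029 0 0 110 -77.5 -74 -0.1" --pt "0.029 0 0 110 -77.5 -74 -0.1" --pt "0.029 0 0 110 -77.5 -74 -0.1"

```text
time_s: 34.25
eef_pos: [0.4758, 0.4059, 0.0618]
eef_rot: [-0.012, 0.708, -0.011, -0.706]
wrist_force: [0.7, 0.5, 0.2]
opening: 0.446
```

```bash
python3 - <<'E'
from h import *
import pickle
st(); d=cam("wrist","w21.png");pickle.dump(d,open("w21.pkl","wb"))
E
```

```text
t 34.25 pos [475.8 405.9  61.8] yaw 3.1093 xax [ 0.0025  0.0013 -1.    ] F [0.7 0.5 0.2] T [-0.03  0.02 -0.03] open 0.446 q [ 0.517  0.48   1.589 -0.     1.069  2.12 ]
```

View pics/w21.png

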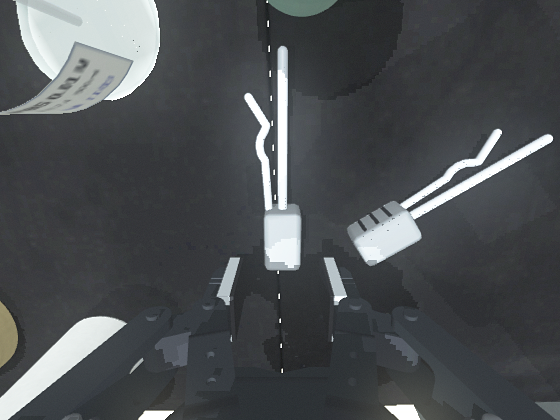

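Call:
servo_tool --pt "0 0 0 25 0 0 -0.1" --pt "0 0 0 45 0 0 -0.1" --pt "0 0 0 56 0 0 -0.1" --pt "0 0 0 56 0 0 -0.1" --pt "0 0 0 56 0 0 -1" --pt "0 0 0 56 0 0 -1" --pt "0 0 0 56 0 0 -1" --pt "0 0 0 56 0 0 -1"

```text
time_s: 35.3
eef_pos: [0.4761, 0.4062, 0.0061]
eef_rot: [-0.012, 0.708, -0.011, -0.706]
wrist_force: [-0.4, 0.9, 3.2]
opening: 0.265
```

```bash
python3 - <<'E'
from h import *
st(); plan([.355,.065,.10],3.1195)
E
```

```text
t 35.30 pos [476.1 406.2   6.1] yaw 3.1095 xax [ 0.003   0.0016 -1.    ] F [-0.4  0.9  3.2] T [-0.05  0.08  0.  ] open 0.265 q [ 0.517  0.565  1.599 -0.     0.974  2.12 ]
row: [-0.01   -0.0029  0.0016] [-94.8 344.8 109.8] n_trans 5.984629552437895 n_rot 0.05651928504140579
```

Call:
servo_tool --pt "0 0 0 -40 0 0 -1" --pt "0 0 0 -85 15 10 -1" --pt "-0.01 0 0 -95 65 30 -1" --pt "-0.01 0 0 -95 120 50 -1" --pt "-0.01 -0.003 0.001 -95 175 70 -1" --pt "-0.01 -0.003 0.001 -95 230 90 -1" --pt "-0.01 -0.003 0.001 -95 285 105 -1" --pt "-0.01 -0.003 0.001 -95 335 110 -1"

```text
time_s: 36.3
eef_pos: [0.3539, 0.0734, 0.1002]
eef_rot: [-0.008, 0.707, -0.007, -0.707]
wrist_force: [1.6, -0.3, -0.0]
opening: 0.268
```

```bash
python3 - <<'E'
from h import *
st(); plan([.355,.0651,.0441],3.1195)
E
```

```text
t 36.30 pos [353.9  73.4 100.2] yaw 3.1201 xax [ 3.e-04  4.e-04 -1.e+00] F [ 1.6 -0.3 -0. ] T [-0.04  0.01  0.01] open 0.268 q [-1.280e-01 -1.470e-01  2.232e+00  1.000e-03  1.055e+00  1.464e+00]
row: [ 0.0006 -0.0003  0.0004] [56.1  8.3 -1.2] n_trans 0.9069908823172902 n_rot 0.004242918387640776
```

Call:
servo_tool --pt "0 0 0 10 5 0 -1" --pt "0 0 0 30 8 -1 -1" --pt "0 0 0 48 8 -1 -1" --pt "0 0 0 56 8 -1 -1" --pt "0 0 0 56 8 -1 -1" --pt "0 0 0 56 8 -1 -1" --pt "0 0 0 56 8 -1 -1" --pt "0 0 0 56 8 -1 -1"

```text
time_s: 37.3
eef_pos: [0.3552, 0.0655, 0.0445]
eef_rot: [-0.008, 0.708, -0.007, -0.707]
wrist_force: [-0.0, 0.3, -0.3]
opening: 0.271
```

```bash
python3 - <<'E'
from h import *
import pickle
st(); d=cam("wrist","w22.png");pickle.dump(d,open("w22.pkl","wb")); plan([.355,.0651,.0441],3.1195)
E
```

```text
t 37.30 pos [355.2  65.5  44.5] yaw 3.1202 xax [ 1.3e-03  3.0e-04 -1.0e+00] F [-0.   0.3 -0.3] T [ 0.03  0.03 -0.02] open 0.271 q [-1.500e-01 -1.700e-02  2.262e+00  1.000e-03  8.950e-01  1.441e+00]
row: [ 0.0006 -0.0011  0.0004] [0.4 0.3 0.1] n_trans 0.008207134438643697 n_rot 0.006924054805337515
```

View pics/w22.png

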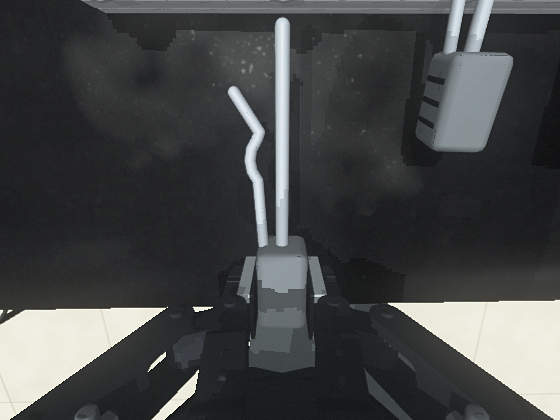

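Call:
servo_tool --pt "0 0 0 0.4 0.3 0 -1" --pt "0 0 0 0.4 0.3 -5 -1" --pt "0 0 0 0.4 0.3 -10 -1" --pt "0 0 0 0.4 0.3 -15 -1" --pt "0 0 0 0.4 0.3 -20 -1" --pt "0 0 0 0.4 0.3 -25 -1" --pt "0 0 0 0.4 0.3 -29 -1" --pt "0 0 0 0.4 0.3 -33 -1"

```text
time_s: 38.35
eef_pos: [0.3883, 0.0644, 0.0441]
eef_rot: [-0.008, 0.707, -0.007, -0.707]
wrist_force: [-0.0, 0.8, 0.1]
opening: 0.267
```

```bash
python3 - <<'E'
from h import *
import pickle
st(); d=cam("wrist","w23.png");pickle.dump(d,open("w23.pkl","wb"))
E
```

```text
t 38.35 pos [388.3  64.4  44.1] yaw 3.1201 xax [ 9.e-04  4.e-04 -1.e+00] F [-0.   0.8  0.1] T [-0.03 -0.06 -0.  ] open 0.267 q [-1.400e-01  6.000e-02  2.184e+00  1.000e-03  8.960e-01  1.452e+00]
```

View pics/w23.png

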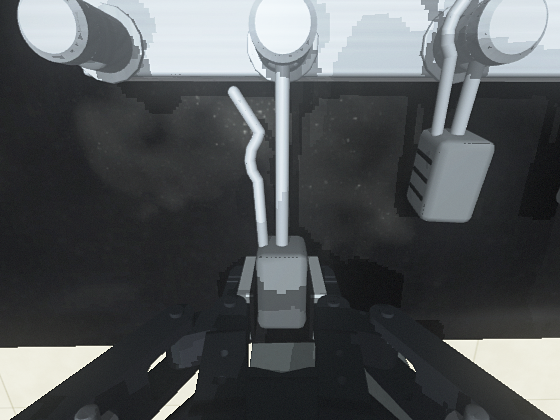

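Call:
servo_tool --pt "0 0 0 0 0 -5 -1" --pt "0 0 0 0 0 -10 -1" --pt "0 0 0 0 0 -14 -1" --pt "0 0 0 0 0 -18 -1" --pt "0 0 0 0 0 -22 -1" --pt "0 0 0 0 0 -26 -1" --pt "0 0 0 0 0 -30 -1" --pt "0 0 0 0 0 -34 -1"

```text
time_s: 39.4
eef_pos: [0.4226, 0.0639, 0.0441]
eef_rot: [-0.008, 0.707, -0.007, -0.707]
wrist_force: [-1.4, 2.4, -1.3]
opening: 0.271
```

Call:
servo_tool --pt "0 0 0 0 0 -3 -1" --pt "0 0 0 0 0 -6 -1" --pt "0 0 0 0 0 -9 -1" --pt "0 0 0 0 0 -12 -1" --pt "0 0 0 0 0 -15 -1" --pt "0 0 0 0 0 -16 -1" --pt "0 0 0 0 0 -16 -1" --pt "0 0 0 0 0 -16 -1"

```text
time_s: 40.4
eef_pos: [0.4386, 0.0635, 0.0441]
eef_rot: [-0.008, 0.707, -0.007, -0.707]
wrist_force: [-0.4, 0.6, -1.1]
opening: 0.265
```

```bash
python3 - <<'E'
from h import *
import pickle
st(); d=cam("wrist","w24.png");pickle.dump(d,open("w24.pkl","wb"))
cv2.imwrite("pics/z17.png",cv2.resize(d[0][10:210,200:340],None,fx=3,fy=3,interpolation=cv2.INTER_CUBIC))
E
```

```text
t 40.40 pos [438.6  63.5  44.1] yaw 3.1202 xax [ 8.e-04  6.e-04 -1.e+00] F [-0.4  0.6 -1.1] T [0.14 0.05 0.04] open 0.265 q [-1.260e-01  1.660e-01  2.064e+00  1.000e-03  9.110e-01  1.466e+00]
```

View pics/z17.png

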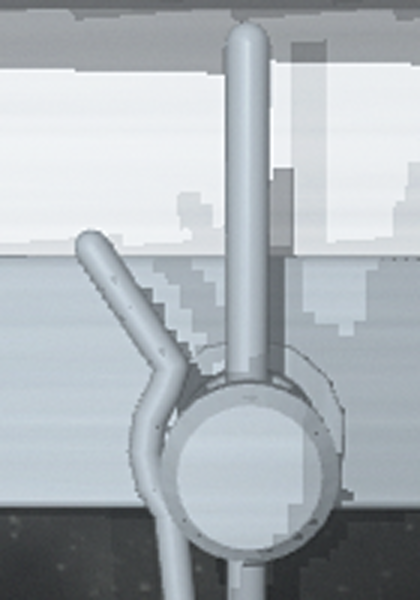

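Call:
servo_tool --pt "0 0 0 0 0 0 0" --pt "0 0 0 0 0 0 0" --pt "0 0 0 0 0 0 0" --pt "0 0 0 -15 0 0 0" --pt "0 0 0 -50 0 0 0" --pt "0 0 0 -95 0 0 0" --pt "-0.1 0 0 -125 -10 0 0" --pt "-0.25 0 0 -125 -40 0 0"

```text
time_s: 41.45
eef_pos: [0.4419, 0.1031, 0.1734]
eef_rot: [0.082, 0.705, 0.081, -0.699]
wrist_force: [0.5, 0.3, -0.4]
opening: 0.5
```

```bash
python3 - <<'E'
from h import *
st(); plan([.44,.33,.17],-1.0175)
E
```

```text
t 41.45 pos [441.9 103.1 173.4] yaw -2.9107 xax [ 8.5e-03  1.0e-04 -1.0e+00] F [ 0.5  0.3 -0.4] T [-0.    0.03 -0.  ] open 0.500 q [-0.034 -0.039  1.965  0.     1.207  1.306]
row: [-1.8932 -0.0039 -0.0091] [   3.4 -221.3  -50. ] n_trans 3.6310965680670932 n_rot 10.137554462762463
```

Call:
servo_tool --pt "-0.17 0 0 0 -40 -10 0.3" --pt "-0.34 0 0 0 -85 -20 0.3" --pt "-0.51 0 0 0 -130 -30 0.3" --pt "-0.68 0 0 0 -175 -40 0.3" --pt "-0.85 0 0 0 -210 -50 0.3" --pt "-1.02 0 0 0 -240 -60 0.3" --pt "-1.19 0 0 0 -265 -62 0.3" --pt "-1.36 0 0 0 -275 -65 0.3"

```text
time_s: 42.45
eef_pos: [0.4418, 0.3871, 0.1745]
eef_rot: [0.509, 0.496, 0.505, -0.491]
wrist_force: [0.6, 0.5, 0.2]
opening: 0.651
```

```bash
python3 - <<'E'
from h import *
st(); plan([.444,.39,.16],-1.0175)
E
```

```text
t 42.45 pos [441.8 387.1 174.5] yaw -1.5435 xax [ 9.e-03  6.e-04 -1.e+00] F [0.6 0.5 0.2] T [-0.03 -0.01 -0.01] open 0.651 q [ 0.52   0.258  1.634 -0.004  1.241  0.494]
row: [-0.526   0.002  -0.0089] [14.6  2.1 -2.8] n_trans 0.2395877343687538 n_rot 2.8170368930700276
```

Call:
servo_tool --pt "-0.15 0 0 5 1 -1 0.3" --pt "-0.3 0 -0.004 10 2 -3 0.3" --pt "-0.45 0.002 -0.009 14 2 -3 0.3" --pt "-0.526 0.002 -0.009 14 2 -3 0.3" --pt "-0.526 0.002 -0.009 14 2 -3 0.3" --pt "-0.526 0.002 -0.009 14 2 -3 0.3" --pt "-0.526 0.002 -0.009 14 2 -3 0.3" --pt "-0.526 0.002 -0.009 14 2 -3 0.3"

```text
time_s: 43.45
eef_pos: [0.4439, 0.3902, 0.1607]
eef_rot: [0.617, 0.345, 0.617, -0.345]
wrist_force: [0.6, 0.0, 0.9]
opening: 0.653
```

```bash
python3 - <<'E'
from h import *
import pickle
st(); d=cam("wrist","w25.png");pickle.dump(d,open("w25.pkl","wb"))
E
```

```text
t 43.45 pos [443.9 390.2 160.7] yaw -1.0179 xax [ 0.e+00  1.e-04 -1.e+00] F [0.6 0.  0.9] T [-0.06  0.01 -0.02] open 0.653 q [ 0.52   0.286  1.629  0.     1.226 -0.033]
```

View pics/w25.png

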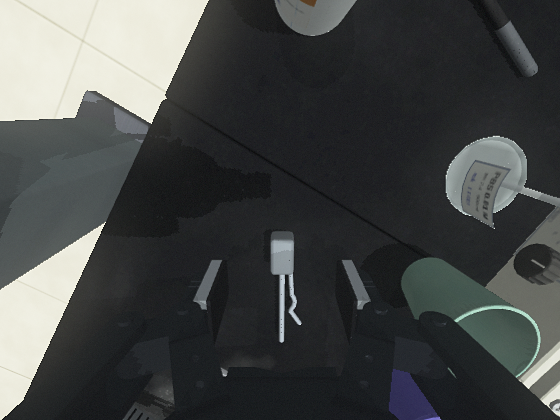

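```bash
python3 - <<'E'
from h import *
import pickle
d=pickle.load(open("w25.pkl","rb"))
cv2.imwrite("pics/z18.png",cv2.resize(d[0][220:350,240:330],None,fx=4.5,fy=4.5,interpolation=cv2.INTER_CUBIC))
E
```

```text
(no output)
```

View pics/z18.png

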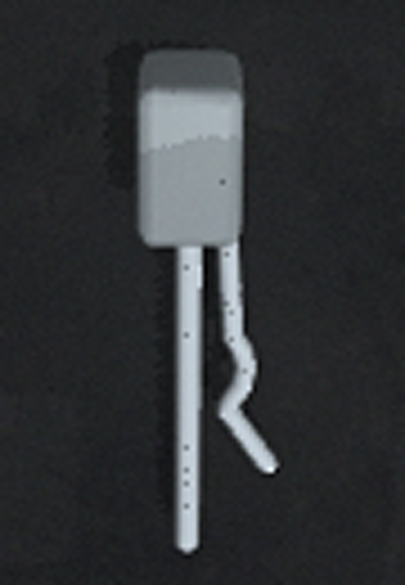

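```bash
python3 - <<'E'
from h import *
import pickle
d=pickle.load(open("w25.pkl","rb"))[1:]
f=lambda u,v:((u+.5)/4.5-.5+240,(v+.5)/4.5-.5+220)
c=ray(f(190.5,168),*d,.028)[0]; L=ray([f(190,255),f(187,540)],*d,.014); v=L[1]-L[0]; a=np.arctan2(v[1],v[0]); u=v/np.linalg.norm(v)
print(c.round(4),L.round(4),a,np.cross(u,c-L[0])[2]*1000)
tip=ray(f(187,552),*d,.014)[0]; print("tip-115",tip-.115*u)
plan([.475,.339,.07],a); plan([.475,.339,.0055],a)
E
```

```text
[0.4764 0.3411 0.028 ] [[0.4922 0.3154 0.014 ]
 [0.5354 0.244  0.014 ]] -1.026187930397927 -0.20385984590628492
tip-115 [0.47783479 0.33915747 0.014     ]
row: [ 0.0083 -0.0001 -0.    ] [90.6 -0.4 59.9] n_trans 1.7382454199699633 n_rot 0.04449366790029993
row: [ 0.0083 -0.0001 -0.    ] [155.1  -0.4  59.9] n_trans 2.660819186634146 n_rot 0.04449366790029993
```

Call:
servo_tool --pt "0.008 0 0 30 1 30 0.3" --pt "0.008 0 0 70 1 60 0.3" --pt "0.008 0 0 110 1 60.5 0.3" --pt "0.008 0 0 140 1 60.5 0.3" --pt "0.008 0 0 155 1 60.5 0.3" --pt "0.008 0 0 155 1 60.5 0.3" --pt "0.008 0 0 155 1 60.5 -1" --pt "0.008 0 0 155 1 60.5 -1"

```text
time_s: 44.5
eef_pos: [0.4779, 0.34, 0.0076]
eef_rot: [0.617, 0.348, 0.615, -0.346]
wrist_force: [1.2, 0.8, 0.4]
opening: 0.265
```

Call:
servo_tool --pt "0 0 0 0 0 0 -1" --pt "0 0 0 0 0 0 -1" --pt "0 0 0 0 0 0 -1" --pt "0 0 0 0 0 0 -1" --pt "0 0 0 0 0 0 -1" --pt "0 0 0 0 0 0 -1" --pt "0 0 0 0 0 0 -1" --pt "0 0 0 0 0 0 -1"

```text
time_s: 45.5
eef_pos: [0.4779, 0.34, 0.0075]
eef_rot: [0.617, 0.348, 0.615, -0.346]
wrist_force: [0.0, 0.2, -0.9]
opening: 0.265
```

```bash
python3 - <<'E'
from h import *
st(); plan([.355,.147,.10],-.0225)
E
```

```text
t 45.50 pos [477.9 340.    7.5] yaw -1.0257 xax [ 0.0029  0.0014 -1.    ] F [ 0.   0.2 -0.9] T [ 0.03  0.02 -0.08] open 0.265 q [ 0.416  0.496  1.706  0.     0.937 -0.129]
row: [-1.0032  0.0019 -0.0028] [ -93.1 -204.8  101.3] n_trans 3.9484283644573788 n_rot 5.371867910878934
```

Call:
servo_tool --pt "0 0 0 -40 0 0 -1" --pt "-0.1 0 0 -90 -10 10 -1" --pt "-0.27 0 0 -103 -40 22 -1" --pt "-0.44 0 0 -103 -75 38 -1" --pt "-0.61 0 0 -103 -115 58 -1" --pt "-0.78 0 0 -103 -150 75 -1" --pt "-0.95 0.002 -0.003 -103 -185 92 -1" --pt "-1.003 0.002 -0.003 -103 -205 101 -1"

```text
time_s: 46.5
eef_pos: [0.3536, 0.1461, 0.1098]
eef_rot: [0.707, 0.007, 0.707, -0.007]
wrist_force: [0.0, -0.6, -0.9]
opening: 0.267
```

```bash
python3 - <<'E'
from h import *
import pickle
st(); d=cam("wrist","w26.png");pickle.dump(d,open("w26.pkl","wb"));d=cam("scene","s26.png"); plan([.350,.1455,.10],-.0225)
E
```

```text
t 46.50 pos [353.6 146.1 109.8] yaw -0.0203 xax [-3.e-04 -4.e-04 -1.e+00] F [ 0.  -0.6 -0.9] T [0.01 0.06 0.03] open 0.267 q [ 0.079 -0.109  2.176 -0.     1.074 -1.471]
row: [-0.0016 -0.0006  0.0004] [ 9.7 -0.8 -3.5] n_trans 0.16603120783426983 n_rot 0.00929972251003676
```

View pics/w26.png

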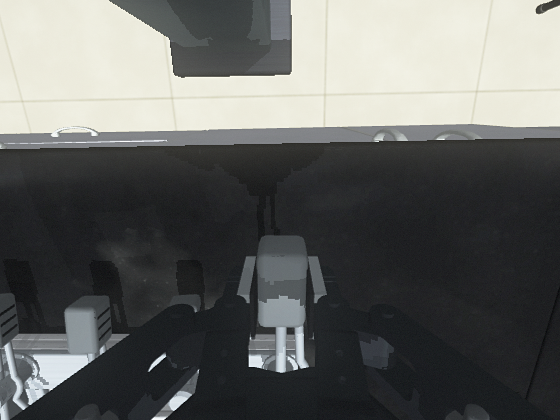

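View pics/s26.png

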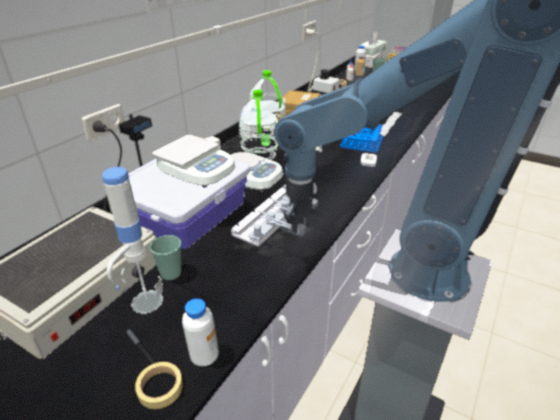

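Call:
servo_tool --pt "0 0 0 15 0 0 -1" --pt "0 0 0 35 -1 0 -1" --pt "-0.002 0 0 55 -1 0 -1" --pt "-0.002 0 0 64 -1 0 -1" --pt "-0.002 0 0 64 -1 0 -1" --pt "-0.002 0 0 64 -1 0 -1" --pt "-0.002 0 0 64 -1 0 -1" --pt "-0.002 0 0 64 -1 0 -1"

```text
time_s: 47.6
eef_pos: [0.3539, 0.1452, 0.0462]
eef_rot: [0.707, 0.008, 0.707, -0.008]
wrist_force: [0.7, -0.4, -2.0]
opening: 0.268
```

```bash
python3 - <<'E'
from h import *
import pickle
st(); d=cam("wrist","w27.png"); plan([.353,.1452,.0455],-.0225)
d=cam("scene"); cv2.imwrite("pics/z19.png",cv2.resize(d[0][170:260,220:340],None,fx=6,fy=6,interpolation=cv2.INTER_CUBIC))
E
```

```text
t 47.60 pos [353.9 145.2  46.2] yaw -0.0222 xax [ 4.e-04 -4.e-04 -1.e+00] F [ 0.7 -0.4 -2. ] T [-0.05  0.02 -0.  ] open 0.268 q [ 0.077  0.031  2.21  -0.     0.901 -1.472]
row: [0.0004 0.0002 0.0004] [ 0.6  0.  -0.8] n_trans 0.015663845063133175 n_rot 0.0032219937744122793
```

View pics/w27.png

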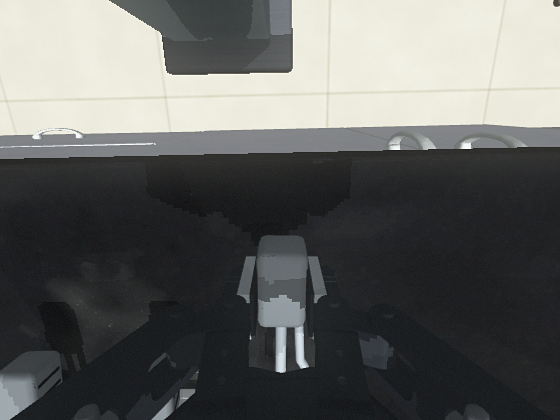

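View pics/z19.png

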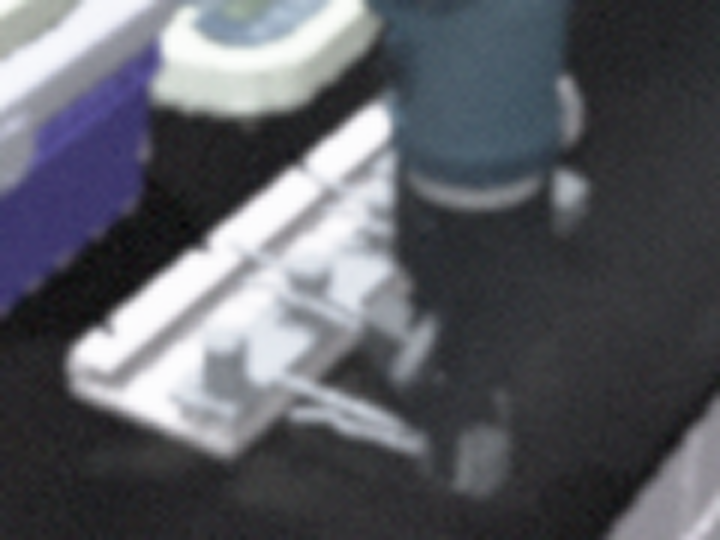

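Call:
servo_tool --pt "0 0 0 0.7 0 0 -1" --pt "0 0 0 0.7 0 5 -1" --pt "0 0 0 0.7 0 10 -1" --pt "0 0 0 0.7 0 15 -1" --pt "0 0 0 0.7 0 20 -1" --pt "0 0 0 0.7 0 25 -1" --pt "0 0 0 0.7 0 29 -1" --pt "0 0 0 0.7 0 33 -1"

```text
time_s: 48.7
eef_pos: [0.3868, 0.1445, 0.0452]
eef_rot: [0.707, 0.008, 0.707, -0.008]
wrist_force: [-1.1, 1.0, -0.8]
opening: 0.266
```

```bash
python3 - <<'E'
from h import *
import pickle
st(); 
d=cam("scene"); cv2.imwrite("pics/z20.png",cv2.resize(d[0][170:260,220:340],None,fx=6,fy=6,interpolation=cv2.INTER_CUBIC))
E
```

```text
t 48.70 pos [386.8 144.5  45.2] yaw -0.0221 xax [-4.e-04 -3.e-04 -1.e+00] F [-1.1  1.  -0.8] T [0.13 0.03 0.11] open 0.266 q [ 0.068  0.101  2.136 -0.     0.905 -1.48 ]
```

View pics/z20.png

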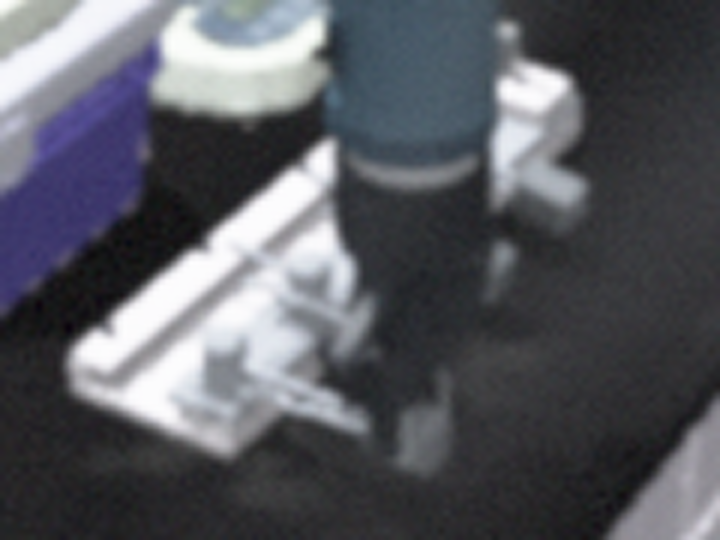

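Call:
servo_tool --pt "0 0 0 0 0 5 -1" --pt "0 0 0 0 0 10 -1" --pt "0 0 0 0 0 14 -1" --pt "0 0 0 0 0 18 -1" --pt "0 0 0 0 0 22 -1" --pt "0 0 0 0 0 26 -1" --pt "0 0 0 0 0 30 -1" --pt "0 0 0 0 0 34 -1"

```text
time_s: 49.75
eef_pos: [0.4211, 0.1439, 0.0452]
eef_rot: [0.707, 0.008, 0.707, -0.008]
wrist_force: [-3.2, 1.6, -0.5]
opening: 0.268
```

Call:
servo_tool --pt "0 0 0 0 0 3 -1" --pt "0 0 0 0 0 6 -1" --pt "0 0 0 0 0 9 -1" --pt "0 0 0 0 0 12 -1" --pt "0 0 0 0 0 15 -1" --pt "0 0 0 0 0 18 -1" --pt "0 0 0 0 0 19 -1" --pt "0 0 0 0 0 19 -1"

```text
time_s: 50.75
eef_pos: [0.4398, 0.1435, 0.045]
eef_rot: [0.707, 0.008, 0.708, -0.008]
wrist_force: [-1.7, 2.6, -1.0]
opening: 0.268
```

```bash
python3 - <<'E'
from h import *
import pickle
st(); 
d=cam("scene"); cv2.imwrite("pics/z21.png",cv2.resize(d[0][170:260,220:340],None,fx=6,fy=6,interpolation=cv2.INTER_CUBIC))
E
```

```text
t 50.75 pos [439.8 143.5  45. ] yaw -0.0220 xax [-0.0013  0.     -1.    ] F [-1.7  2.6 -1. ] T [0.28 0.28 0.1 ] open 0.268 q [ 0.058  0.205  2.014  0.     0.924 -1.491]
```

View pics/z21.png

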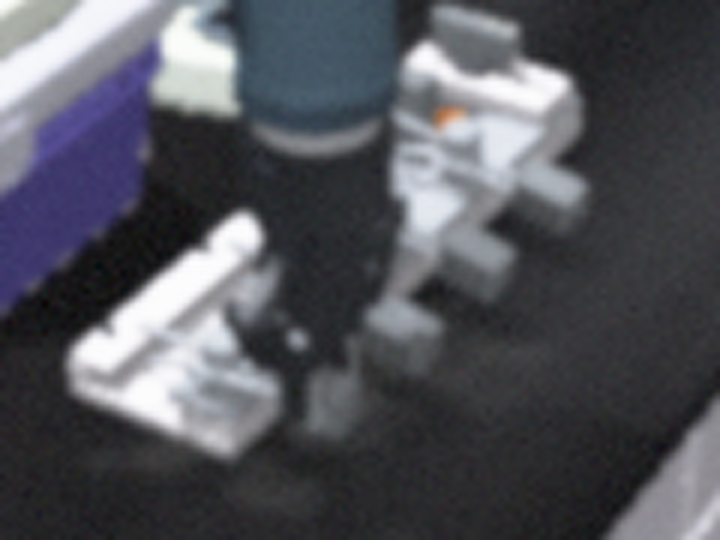

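Call:
servo_tool --pt "0 0 0 0 0 0 0" --pt "0 0 0 0 0 0 0" --pt "0 0 0 0 0 0 0" --pt "0 0 0 -15 0 0 0" --pt "0 0 0 -50 0 0 0" --pt "0 0 0 -95 0 -20 0" --pt "0 0 0 -120 0 -50 0" --pt "0 0 0 -125 0 -60 0"

```text
time_s: 51.8
eef_pos: [0.3802, 0.145, 0.1725]
eef_rot: [0.708, 0.008, 0.706, -0.007]
wrist_force: [0.7, 0.3, -0.4]
opening: 0.503
```

```bash
python3 - <<'E'
from h import *
import pickle
st(); d=cam("wrist","w28.png"); pickle.dump(d,open("w28.pkl","wb"))
E
```

```text
t 51.80 pos [380.2 145.  172.5] yaw -0.0216 xax [ 3.4e-03  3.0e-04 -1.0e+00] F [ 0.7  0.3 -0.4] T [ 0.   -0.01 -0.04] open 0.503 q [ 0.071 -0.152  2.07   0.     1.221 -1.479]
```

View pics/w28.png

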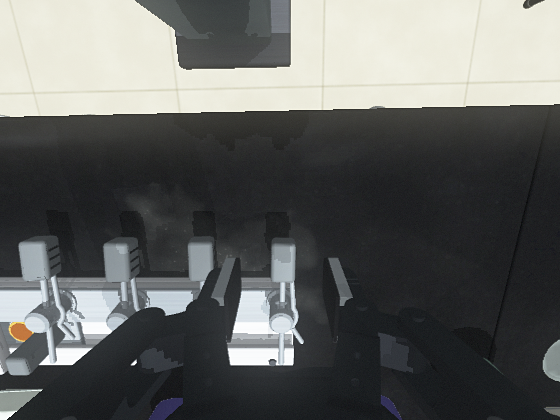

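Call:
servo_tool --pt "0 0 0 -30 -15 -10 0" --pt "0 0 0 -60 -35 -20 0" --pt "0 0 0 -70 -60 -20 0" --pt "0 0 0 -70 -85 -20 0" --pt "0 0 0 -70 -105 -20 0" --pt "0 0 0 -70 -105 -20 0" --pt "0 0 0 -70 -105 -20 0" --pt "0 0 0 -70 -105 -20 0"

```text
time_s: 52.85
eef_pos: [0.357, 0.0411, 0.2414]
eef_rot: [0.707, 0.007, 0.707, -0.007]
wrist_force: [-0.3, 0.8, 0.3]
opening: 0.498
```

```bash
python3 - <<'E'
from h import *
import pickle
st(); d=cam("wrist","w29.png"); pickle.dump(d,open("w29.pkl","wb"))
cv2.imwrite("pics/z22.png",cv2.resize(d[0][190:320,130:400],None,fx=2.9,fy=2.9,interpolation=cv2.INTER_CUBIC))
d=cam("top","t29.png")
E
```

```text
t 52.85 pos [357.   41.1 241.4] yaw -0.0205 xax [ 1.1e-03  6.0e-04 -1.0e+00] F [-0.3  0.8  0.3] T [-0.03 -0.01  0.04] open 0.498 q [-2.200e-01 -3.650e-01  2.088e+00  1.000e-03  1.418e+00 -1.771e+00]
```

View pics/w29.png

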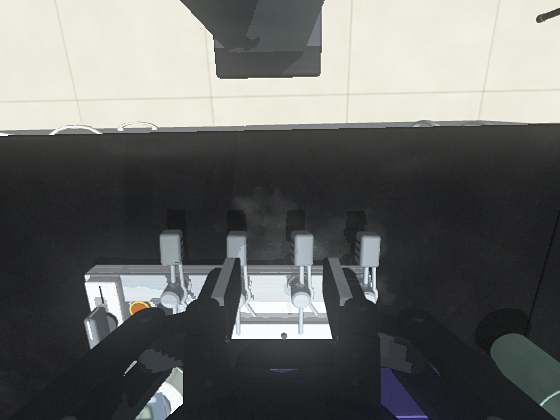

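View pics/z22.png

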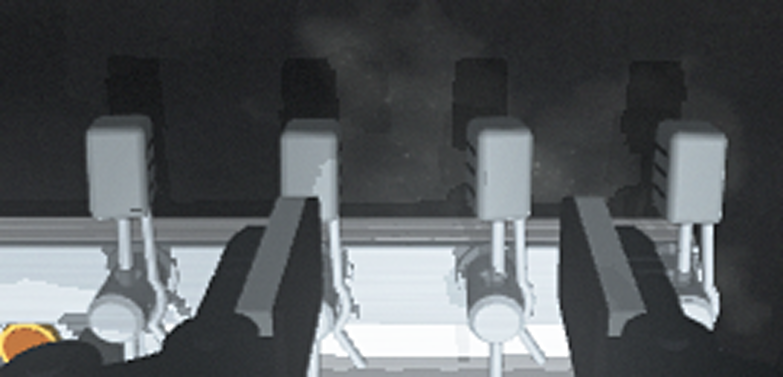

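```bash
python3 - <<'E'
from h import *
import pickle
d=pickle.load(open("w28.pkl","rb"))
cv2.imwrite("pics/z23.png",cv2.resize(d[0][230:375,250:320],None,fx=4,fy=4,interpolation=cv2.INTER_CUBIC))
E
```

```text
(no output)
```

View pics/z23.png

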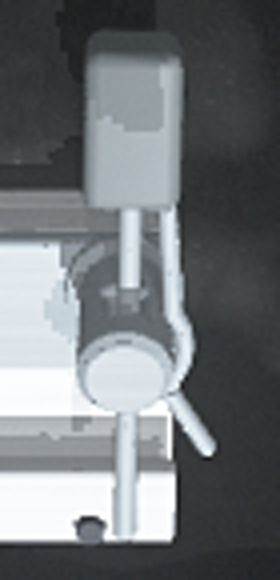

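```bash
python3 - <<'E'
from h import *
import pickle
d=pickle.load(open("w28.pkl","rb"))[1:]
f=lambda u,v:((u+.5)/4-.5+250,(v+.5)/4-.5+230)
p=ray(f(124,373),*d,.068)[0]; t=ray(f(124,537),*d,.051)[0]; g=ray(f(133,133),*d,.066)[0]; print(p,t,g,(t-p)*1000,(p-g)*1000)
E
```

```text
[0.49760724 0.14286861 0.068     ] [0.56545088 0.1413681  0.051     ] [0.43340298 0.14631792 0.066     ] [ 67.84363968  -1.50050766 -17.        ] [64.20425469 -3.44931398  2.        ]
```

```bash
python3 - <<'E'
from h import *
import pickle
u=np.array([np.cos(-.0225),np.sin(-.0225),0]); v=np.array([-u[1],u[0],0])
p4=np.array([.4950,-.097,0])
for n in("w28","w29"):
    d=pickle.load(open(n+".pkl","rb"))[1:]
    for k in range(4):
        p=p4+v*.08*k
        print(n,"pin",4-k,"grip",proj(p-.06*u+[0,0,.066],*d).round(1),"pin",proj(p+[0,0,.068],*d).round(1),"tip",proj(p+.055*u+[0,0,.052],*d).round(1))
im=pickle.load(open("w28.pkl","rb"))[0]
cv2.imwrite("pics/z24.png",cv2.resize(im[225:370,0:310],None,fx=2.5,fy=2.5,interpolation=cv2.INTER_CUBIC))
E
```

```text
w28 pin 4 grip [[ 19.1 269.5]] pin [[ 34.3 325.1]] tip [[ 58.7 357.2]]
w28 pin 3 grip [[106.4 269.6]] pin [[116.5 325.2]] tip [[132.8 357.3]]
w28 pin 2 grip [[193.7 269.7]] pin [[198.7 325.2]] tip [[206.8 357.3]]
w28 pin 1 grip [[280.8 269.7]] pin [[280.8 325.2]] tip [[280.7 357.3]]
w29 pin 4 grip [[163.1 255.9]] pin [[168.5 301.3]] tip [[177.6 329.7]]
w29 pin 3 grip [[232.6 256. ]] pin [[234.7 301.4]] tip [[238.4 329.8]]
w29 pin 2 grip [[301.9 256.1]] pin [[300.8 301.5]] tip [[299.1 329.8]]
w29 pin 1 grip [[371.2 256.2]] pin [[366.9 301.6]] tip [[359.8 329.9]]
```

View pics/z24.png

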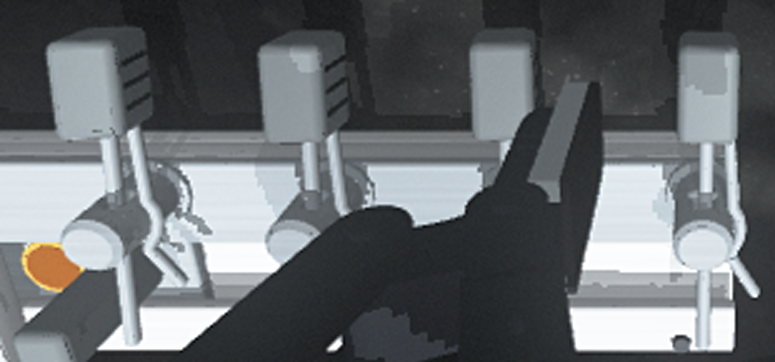

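Call:
servo_tool --pt "0.17 0 0 0 0 0 0" --pt "0.34 0 0 0 0 5 0" --pt "0.51 0 0 0 0 15 0" --pt "0.68 0 0 0 0 30 0" --pt "0.85 0 0 0 0 45 0" --pt "1.02 0 0 0 0 60 0" --pt "1.19 0 0 0 0 70 0" --pt "1.36 0 0 0 0 80 0"

```text
time_s: 53.95
eef_pos: [0.4373, 0.0399, 0.2415]
eef_rot: [0.544, 0.452, 0.544, -0.451]
wrist_force: [0.4, -0.8, 0.4]
opening: 0.5
```

Call:
servo_tool --pt "0.17 0 0 0 0 0 0" --pt "0.34 0 0 0 0 0 0" --pt "0.51 0 0 0 0 0 0" --pt "0.68 0 0 0 0 0 0" --pt "0.85 0 0 0 0 0 0" --pt "1.02 0 0 0 0 0 0" --pt "1.19 0 0 0 0 0 0" --pt "1.36 0 0 0 0 0 0"

```text
time_s: 54.95
eef_pos: [0.4373, 0.0404, 0.2414]
eef_rot: [0.138, 0.694, 0.138, -0.693]
wrist_force: [0.0, -0.1, -0.0]
opening: 0.503
```

```bash
python3 - <<'E'
from h import *
st(); plan([.43,.03,.19],3.119)
E
```

```text
t 54.95 pos [437.3  40.4 241.4] yaw -2.7497 xax [ 1.1e-03  6.0e-04 -1.0e+00] F [ 0.  -0.1 -0. ] T [-0.  0.  0.] open 0.503 q [-1.800e-01 -1.470e-01  1.919e+00  1.000e-03  1.369e+00  9.990e-01]
row: [ 4.144e-01 -1.200e-03  4.000e-04] [51.4  6.8 10.8] n_trans 0.8479304248147199 n_rot 2.2192347490147966
```

Call:
servo_tool --pt "0.15 0 0 20 0 3 0" --pt "0.3 0 0 40 3 7 0" --pt "0.414 0 0 51 7 11 0" --pt "0.414 0 0 51 7 11 0" --pt "0.414 0 0 51 7 11 0" --pt "0.414 0 0 51 7 11 0" --pt "0.414 0 0 51 7 11 0" --pt "0.414 0 0 51 7 11 0"

```text
time_s: 55.95
eef_pos: [0.43, 0.0298, 0.1906]
eef_rot: [-0.008, 0.708, -0.008, -0.707]
wrist_force: [0.0, 0.8, -0.4]
opening: 0.502
```

```bash
python3 - <<'E'
from h import *
import pickle
st(); d=cam("wrist","w30.png"); pickle.dump(d,open("w30.pkl","wb"))
cv2.imwrite("pics/z25.png",cv2.resize(d[0][50:250,140:440],None,fx=2.65,fy=2.65,interpolation=cv2.INTER_CUBIC))
u=np.array([np.cos(-.0225),np.sin(-.0225),0]); v=np.array([-u[1],u[0],0])
p4=np.array([.4950,-.097,0])
for k in range(4):
    p=p4+v*.08*k
    q=proj(np.array([p-.06*u+[0,0,.066],p+[0,0,.068],p+.055*u+[0,0,.052]]),*d[1:]); print(4-k,(((q-[140,50])+.5)*2.65-.5).round(0).tolist())
E
```

```text
t 55.95 pos [430.   29.8 190.6] yaw 3.1198 xax [ 1.5e-03  5.0e-04 -1.0e+00] F [ 0.   0.8 -0.4] T [0.03 0.02 0.02] open 0.502 q [-2.080e-01 -1.130e-01  1.995e+00  1.000e-03  1.257e+00  1.384e+00]
4 [[745.0, 387.0], [775.0, 205.0], [779.0, 21.0]]
3 [[511.0, 386.0], [522.0, 205.0], [524.0, 20.0]]
2 [[277.0, 386.0], [269.0, 204.0], [268.0, 20.0]]
1 [[43.0, 385.0], [16.0, 204.0], [13.0, 20.0]]
```

View pics/z25.png

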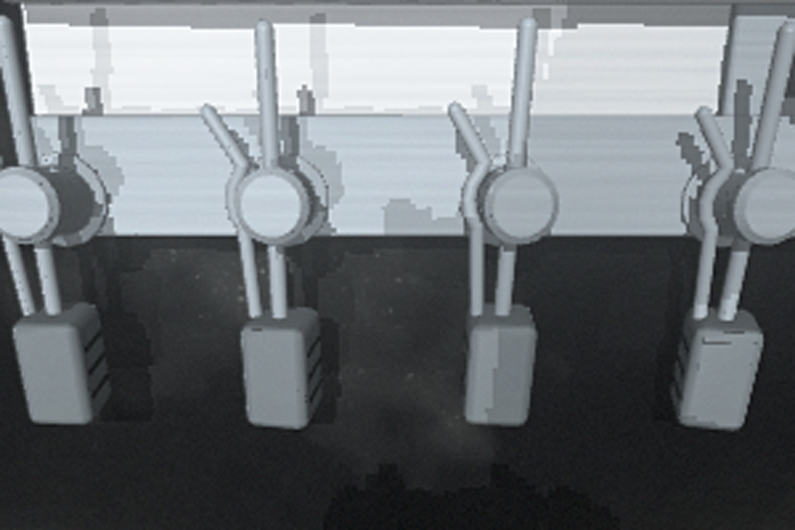

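View pics/w30.png

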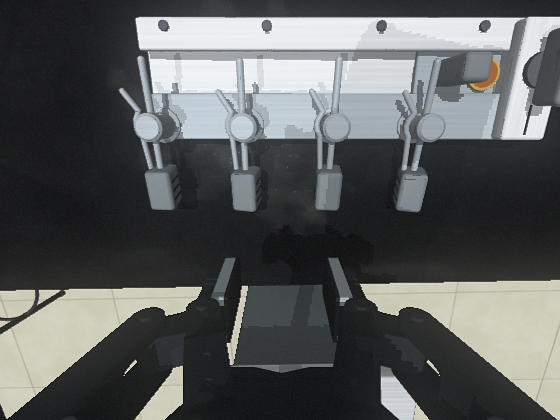

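```bash
python3 - <<'E'
from h import *
im,K,R,t=cam("wrist"); cv2.imwrite("pics/z27.png",cv2.resize(im[0:150,400:560],None,fx=4,fy=4,interpolation=cv2.INTER_CUBIC))
im,K,R,t=cam("top"); cv2.imwrite("pics/z26.png",cv2.resize(im[180:250,220:345],None,fx=6,fy=6,interpolation=cv2.INTER_CUBIC))
E
```

```text
(no output)
```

View pics/z27.png

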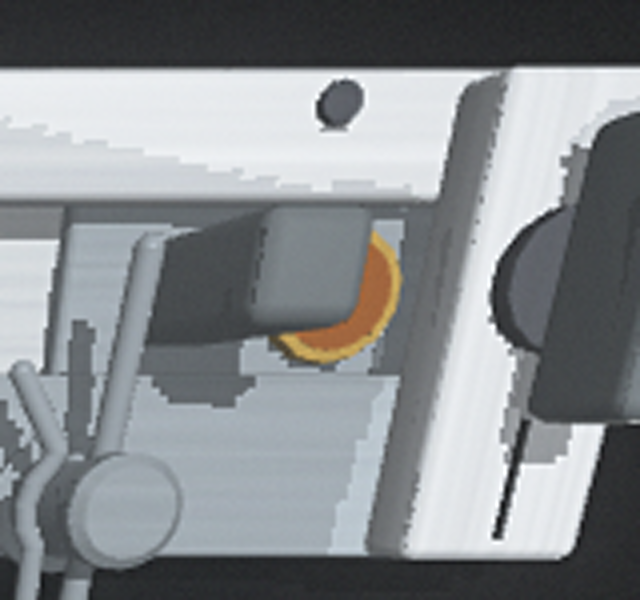

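View pics/z26.png

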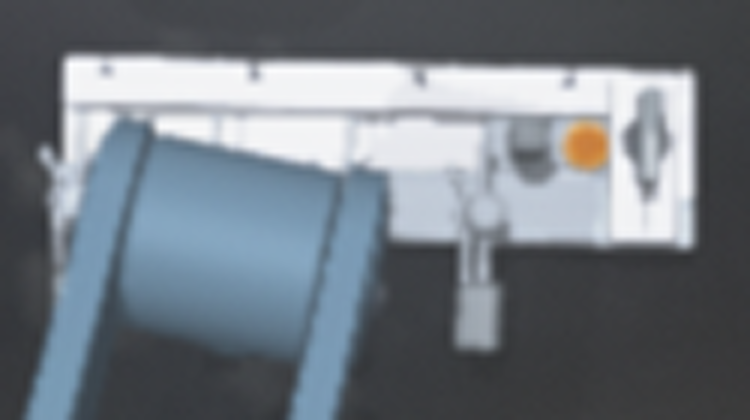

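```bash
python3 - <<'E'
from h import *
st(); print(ctrl.hand_in())
E
```

```text
t 56.10 pos [429.9  29.7 190.5] yaw 3.1195 xax [ 1.2e-03  6.0e-04 -1.0e+00] F [0.3 0.1 0.3] T [ 0.02 -0.03  0.04] open 0.499 q [-2.080e-01 -1.130e-01  1.996e+00  1.000e-03  1.257e+00  1.384e+00]
the job is handed in; nothing more can be done
None
```

I turned the knob about 2.4 rad clockwise until its line met the bridge line. I then slid the carriage home until it stopped hard against the end stop (about 22 N). All four cotters are in, one to each pin; one on the left had been knocked askew and I picked it up at its new angle. The job was handed in at 56 s.

- **Knob and carriage:** the last wrist and top pictures show the knob bar lined up with the bridge line and the carriage home beside the bridge.
- **Cotters:** each leg goes right through its pin with the bow closed over it. Leg tip to pin spacing is within about 2 mm of the seated distance on all four.
- **Gripper:** it is clear, with wrist force near zero.

**Checks that disagreed:**
- An oblique robot-side view of pin 1 put the leg tip about 13 mm too far out. The pin 4 cotter, already checked, showed the same error, and the later view from the far side agreed with the expected spacing. I put it down to the viewing angle and a slight droop of the released cotters.
- At the end of the push on pin 1 the wrist still read 1.7 N back along the leg and 2.6 N sideways. I judged that one by picture.

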